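# Unpack the grocery carton beside the chopping board

## Task

Fold both flaps of the delivery carton right back to the outside first, leaving them open, and only then unpack it. Stand every round jar upright on the counter in a row along the chopping board's far long edge (the side away from the robot), and every square tea caddy upright along its left short edge (the robot's left): each within its edge's length, off the board but no more than 4 cm from it, and with a small gap between neighbours of a kind. Leave the mug, the plant and the spatula where they are.

Things in the scene. Friction and masses are not known exactly. Their poses are not given: they have to be found in the camera images.
- carton: cardboard carton, fixed: outside 260 (x) x 300 (y) x 85 mm (z), walls and floor 5 mm thick. Origin: centre of its underside, z up, x roughly away from the robot, y to the robot's left. Groceries stand on its floor, at first in two rows, x = +-58 mm at y = -88, 0 and 88 mm; their tops are 16 mm below the rim.
- flap_left (a joint): angle of the carton's left flap (rad): 0 level over the carton, 1.57 upright, 2.85 = stop, folded outwards 17 degrees above level. Stiff panel 256 mm along the hinge, 90 mm from hinge to free edge, 4 mm thick, hinged on top of the left (+y) wall. Stays where left; under 2 N at the edge moves it. Starts at 0.5 to 1.0, over 130 mm between the two free edges.
- flap_right (a joint): angle of the carton's right flap (rad): 0 level over the carton, 1.57 upright, 2.85 = stop, folded outwards 17 degrees above level. Stiff panel 256 mm along the hinge, 90 mm from hinge to free edge, 4 mm thick, hinged on top of the right (-y) wall. Stays where left; under 2 N at the edge moves it. Starts at 0.5 to 1.0, over 130 mm between the two free edges.
- flap_left_hinge (a point): middle of the left flap's hinge line, 85 mm above the counter, at carton y = +150 mm; the axes turn with the flap, x lies along the hinge.
- flap_right_hinge (a point): middle of the right flap's hinge line, 85 mm above the counter, at carton y = -150 mm; the axes turn with the flap, x lies along the hinge.
- jar_1: squat glass sauce jar with a steel lid, a plain upright round cylinder 60 mm in diameter and 64 mm tall, about 0.3 kg. Origin: centre of its underside, z up along its axis. All jars are alike; may be absent (None).
- jar_2: squat glass sauce jar with a steel lid, a plain upright round cylinder 60 mm in diameter and 64 mm tall, about 0.3 kg. Origin: centre of its underside, z up along its axis. All jars are alike; may be absent (None).
- jar_3: squat glass sauce jar with a steel lid, a plain upright round cylinder 60 mm in diameter and 64 mm tall, about 0.3 kg. Origin: centre of its underside, z up along its axis. All jars are alike; may be absent (None).
- jar_4: squat glass sauce jar with a steel lid, a plain upright round cylinder 60 mm in diameter and 64 mm tall, about 0.3 kg. Origin: centre of its underside, z up along its axis. All jars are alike; may be absent (None).
- caddy_1: squat square tea caddy of bare metal, upright box 54 x 54 x 64 mm (x, y, z), about 0.25 kg. Origin: centre of its underside, z up, x and y square to its sides. Both caddies are alike; may be absent (None).
- caddy_2: squat square tea caddy of bare metal, upright box 54 x 54 x 64 mm (x, y, z), about 0.25 kg. Origin: centre of its underside, z up, x and y square to its sides. Both caddies are alike; may be absent (None).
- board: wooden chopping board lying flat, fixed: 160 (x) x 280 (y) x 12 mm (z). Origin: centre of its underside; x points roughly away from the robot (so the far long edge is at x = +80 mm) and y to the robot's left (the left short edge is at y = +140 mm).
- spatula: wood-handled steel spatula about 200 mm long lying on the board; a bystander. Origin: near its middle, on the board.
- mug: white mug, 80 mm across and 80 mm tall, handle on one side; a bystander. Origin: centre of its underside.
- plant: small potted plant, clay pot 70 mm across and 70 mm tall, leaves to about 140 mm; a bystander. Origin: centre of its underside.
Mind the look-alikes: they are no part of the job. Leave any pink or yellow look-alike of the caddy_1 alone.

How it is judged:
On the way:
1. both flaps are folded right back (beyond 2.2 rad) while all the groceries are still in the carton (value of joint each of flap_left, flap_right above 2.2 rad and z of each of jar_1, jar_2, jar_3, jar_4, caddy_1, caddy_2 in the frame of carton below 0.06 m and x of jar_1 in the frame of carton between -0.13 and 0.13 m and y of jar_1 in the frame of carton between -0.15 and 0.15 m and x of jar_2 in the frame of carton between -0.13 and 0.13 m and y of jar_2 in the frame of carton between -0.15 and 0.15 m and x of jar_3 in the frame of carton between -0.13 and 0.13 m and y of jar_3 in the frame of carton between -0.15 and 0.15 m and x of jar_4 in the frame of carton between -0.13 and 0.13 m and y of jar_4 in the frame of carton between -0.15 and 0.15 m and x of caddy_1 in the frame of carton between -0.13 and 0.13 m and y of caddy_1 in the frame of carton between -0.15 and 0.15 m and x of caddy_2 in the frame of carton between -0.13 and 0.13 m and y of caddy_2 in the frame of carton between -0.15 and 0.15 m), for 0.2 s.
At the end, for the whole second after the job is handed in: Flaps past 2.1 rad. Every jar upright (0.1 rad) at rest on the counter, axis at board x 110 to 160 mm, |y| under 140 mm; every caddy likewise at board y 167 to 220 mm, |x| under 85 mm (at most 5 cm off the board). Jar axes over 63 mm apart, caddy axes over 58 mm (value of joint each of flap_left, flap_right above 2.1 rad and x of jar_1 in the frame of board between 0.11 and 0.16 m and y of jar_1 in the frame of board between -0.14 and 0.14 m and x of jar_2 in the frame of board between 0.11 and 0.16 m and y of jar_2 in the frame of board between -0.14 and 0.14 m and x of jar_3 in the frame of board between 0.11 and 0.16 m and y of jar_3 in the frame of board between -0.14 and 0.14 m and x of jar_4 in the frame of board between 0.11 and 0.16 m and y of jar_4 in the frame of board between -0.14 and 0.14 m and y of caddy_1 in the frame of board between 0.167 and 0.22 m and x of caddy_1 in the frame of board between -0.085 and 0.085 m and y of caddy_2 in the frame of board between 0.167 and 0.22 m and x of caddy_2 in the frame of board between -0.085 and 0.085 m and angle between each of jar_1, jar_2, jar_3, jar_4, caddy_1, caddy_2's own z axis and vertical below 0.1 rad and height (world z) of each of jar_1, jar_2, jar_3, jar_4, caddy_1, caddy_2 below 0.012 m and linear speed of each of jar_1, jar_2, jar_3, jar_4, caddy_1, caddy_2 below 0.03 m/s and horizontal distance between jar_1 and jar_2 above 0.063 m and horizontal distance between each of jar_1, jar_2 and jar_3 above 0.063 m and horizontal distance between each of jar_1, jar_2, jar_3 and jar_4 above 0.063 m and horizontal distance between caddy_1 and caddy_2 above 0.058 m); the robot touches nothing.
It fails at once if the mug is moved by more than 4 cm (distance of mug from where it was at the start of the episode above 0.04 m).
It fails at once if the plant is moved by more than 4 cm (distance of plant from where it was at the start of the episode above 0.04 m).
It fails at once if the spatula is moved by more than 5 cm (distance of spatula from where it was at the start of the episode above 0.05 m).
Of jar_1, jar_2, jar_3, jar_4 only 3 to 4 are there at a start; the rules pass over those that are not, and their reading is None.
Of caddy_1, caddy_2 only 1 to 2 are there at a start; the rules pass over those that are not, and their reading is None.
At some moment in a run one of jar_1, jar_2, jar_3, jar_4, caddy_1, caddy_2 may be knocked a few centimetres aside while the robot is not near it.
It also fails if it takes over 208 s, if anything falls off the work surface, if the arm or the gripper's body presses on something with over 40 N, if the wrist force passes 120 N, or if a joint passes its speed limit or range.

## Robot

A 6-joint arm with a two-finger parallel gripper is mounted at the origin on the work surface. World frame = base frame: x ahead of the robot, y to its left, z up, the work surface at z = 0. Lengths are in m, angles in rad, forces in N, time in s.
With the tool pointing down it reaches from about 0.3 to 0.85 m from the base axis. Payload 4.2 kg.
Tool frame: the origin (TCP) lies midway between the tips of the shut fingers; the grasp point (between the pads) lies 19 mm behind it; y points along the fingers, x is the direction in which the jaws open and shut, and the axes are right-handed (so a half turn about y gives the same grasp; the last joint's range is limited). The gripper opens to 91 mm and grips with 3 to 60 N. Pads are 32 mm wide; open, the fingers measure 118 mm over their backs; the gripper's body (76 mm by 178 mm) begins 60 mm behind the grasp point.
Start: joints at [-1.233, 0.32, 1.565, -0, 1.257, -0.02], TCP at [0.201, -0.539, 0.214] pointing down, gripper open.
Joint ranges: [-3.11, 3.11], [-0.84, 2.01], [0.21, 2.61], [-1.34, 4.49], [0.05, 2.63], [-2.56, 2.56]. Speed limits (rad/s): [2.57, 2.57, 3.14, 3.14, 3.14, 3.14].

## Interface

Orientations are given as a unit quaternion [w, x, y, z].
In Python, from rig import ctrl, eyes gives the robot as it stands. The module is installed in compiled form; this text tells all that it offers.
- The arm moves only by the tool arm_command, never from a script. Its argument "moves" is one flat list of numbers, 6 for each row, row after row: the shift along the world's x, y, z each as a share of 0.15 m, from -1 to 1, then the turn, a rotation vector about the world's x, y, z each as a share of 180 degrees, from -1 to 1. In form: [tx, ty, tz, rx, ry, rz, tx, ty, tz, rx, ry, rz, ...]. A call has exactly 5 rows; each row is the pose to reach, as a shift and turn from the pose commanded when the call began, turning the shorter way round; what a row does not reach only later rows make up. A row lasts 1/12 s, in which the tool goes at most 41.7 mm and 7.16 degrees, less where a joint would pass 70% of its speed; a pose out of reach is approached as far as the arm can. A call with a number of a shift or a turn outside -1 to 1 is refused whole. A call with a gripper value outside its range is refused whole. "fingers" is the opening, from -1 (shut) to 1 (fully open), set as the call begins (left out, the last holds). The fingers move at their own pace and stop on an object; "squeeze" is the grip in N (left out, the last holds). Time passes only in rows, so rows that repeat a pose let the fingers close, or fill a call up. It gives the time, the measured TCP pose, the force and the opening at its end, in the units of the state.
- ctrl.get_obs(): the state, without advancing time (a new reading comes with each control period).
- eyes.read_camera(name): name is "scene" or "top" or "wrist"; returns a dict with "frame" (384x512x3 uint8, red, green, blue), "camera_matrix" (3x3 intrinsics, pixels), "position" and "orientation" of the camera in the world. Camera axes: x right, y down, z forward; pixel columns grow to the right and rows downward; lengths in m; the calibration is good to about 2 mm. A picture is of the moment at which its call begins. There is no depth.
- ctrl.sign_off(): hands the job in, once; it reports no verdict.
Trained networks look in a picture, given as the dict that the camera call returned (one of the last four; its "shot" number tells which), for a name from the list of things; names that differ only in an ending like _2 or _b are one class to them, and where a whole thing is asked for, a point or a joint stands for the part that bears it (a point fixed in the world has none). Each returns a list of dicts, best first, with "score" (0 to 1); they miss things now and then, are a little off and sometimes report something else, mostly with a low value. They report only what shows in the picture. A call takes as long as a camera call. They do not tell look-alikes from the thing itself.
- eyes.cut_out(name, picture): "region" (384x512 bool, what is visible of it) and "centre" ([row, column] in pixels, amid what is visible of it).
- eyes.tip_of(name, picture): "centre" ([row, column] in pixels: a listed point, or the origin of a listed thing).
The state is a dict: "t": time; "joints": joint angles; "qd": joint speeds; "effort": joint torques, N m; "position": TCP position; "ee_rot": TCP orientation; "force": force on the tool from outside, world axes, zero at the start; "torque": the same for the moment, N m; "gripper_width": finger opening in m.
Only numpy, scipy, OpenCV 4.12 (cv2) and the standard library are available. Lean on these libraries where they do the work, as an engineer would, in place of code of your own. Each camera call takes 0.05 s, during which the arm holds its last target.

## Working session

There is one attempt and no reset: what is moved stays moved. The work goes in short steps, Python scripts to look and compute and a tool call to move; the robot and the scene stay as the last step left them, time stands still between calls to the robot, and variables do not carry over. Pictures are saved under pics/ and viewed, and the job is handed in when it is done.

Besides the shell and the picture viewer there is one more tool, called after ">>>" in YAML: its name, and indented under it one key for each argument. arm_command: Moves the arm, as the interface text tells. Shift numbers are shares of 0.15 m and turn numbers shares of 180 degrees, none past 1 either way. Its arguments: {"type":"object","properties":{"moves":{"type":"array"},"fingers":{"type":"number"},"squeeze":{"type":"number"}},"required":["moves"]}

```bash
mkdir -p pics; ls
python3 - <<'E'
from rig import ctrl, eyes
import cv2
o=ctrl.get_obs();print({k:(v if not hasattr(v,'round') else v) for k,v in o.items()})
for n in ["scene","top","wrist"]:
    p=eyes.read_camera(n); print(n,p["camera_matrix"],p["position"],p["orientation"],p.get("shot"))
    cv2.imwrite(f"pics/{n}0.png",cv2.resize(p["frame"][:,:,::-1],(768,576)))
E
```

```text
pics
{'t': 0.0, 'joints': array([-1.23299963e+00,  3.20306202e-01,  1.56567046e+00, -3.96763390e-05,
        1.25741905e+00, -2.00342760e-02]), 'qd': array([ 0.0013251 , -0.00047521,  0.00267036,  0.00242625, -0.00050649,
        0.00011863]), 'effort': array([-2.95996848e-03, -4.12464523e+01, -2.31976140e+01,  7.25489692e-02,
        4.58999164e-02, -1.49017606e-04]), 'position': array([ 0.20119105, -0.53810782,  0.21311541]), 'ee_rot': array([ 0.58136508, -0.58063915,  0.4035579 , -0.40250944]), 'force': array([0.1251495 , 0.81873799, 0.21722142]), 'torque': array([-0.00536545, -0.01903361,  0.01834289]), 'gripper_width': 0.09130404676721468}
scene [[390.9049736    0.         255.82065602]
 [  0.         390.9049736  189.44313907]
 [  0.           0.           1.        ]] [1.09008128 0.38495554 1.02268566] [-0.12789584  0.36430424  0.86886151 -0.30984632] 1
top [[489.75020217   0.         252.46196671]
 [  0.         489.75020217 190.82081657]
 [  0.           0.           1.        ]] [ 0.36864403 -0.15761821  1.41583185] [-0.04515299  0.71374158 -0.69678559  0.05499099] 2
wrist [[320.17679894   0.         253.26987573]
 [  0.         320.17679894 191.65309531]
 [  0.           0.           1.        ]] [ 0.26697522 -0.51451122  0.38411872] [ 0.10248541  0.81541563 -0.56517064 -0.07194607] 3
```

View pics/top0.png

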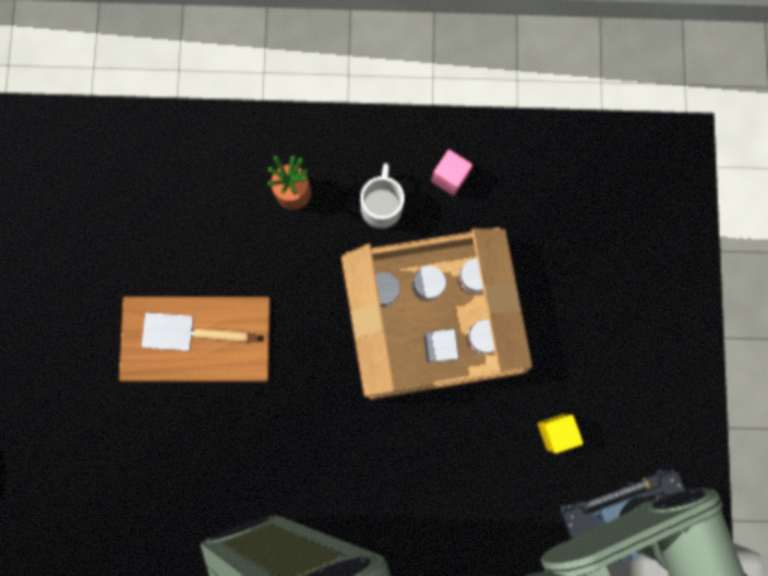

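View pics/scene0.png

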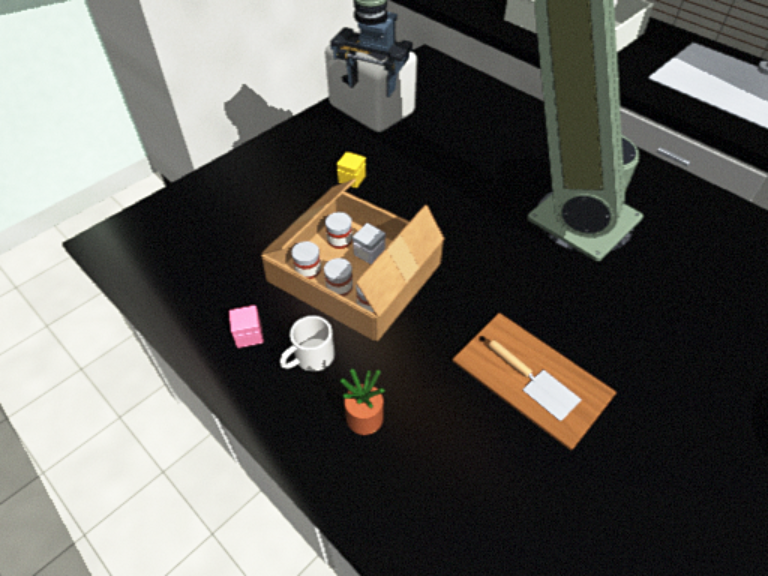

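View pics/wrist0.png

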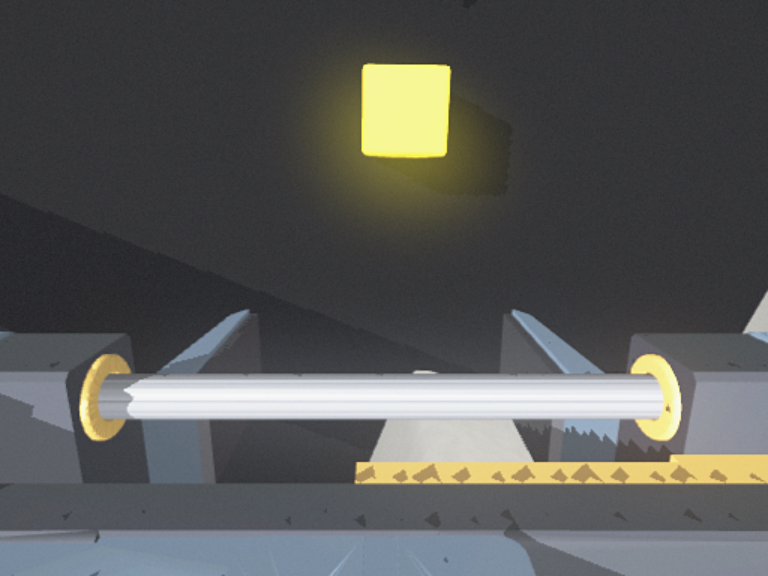

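```bash
cat > h.py <<'E'
from rig import ctrl, eyes
import cv2, numpy as np
from scipy.spatial.transform import Rotation as R
def rot(q): return R.from_quat([q[1],q[2],q[3],q[0]])
def proj(p,X):
    X=np.atleast_2d(X); c=rot(p["orientation"]).inv().apply(X-p["position"]); u=c@p["camera_matrix"].T; return u[:,:2]/u[:,2:]
def back(p,uv,z):
    uv=np.atleast_2d(uv).astype(float); d=np.c_[uv,np.ones(len(uv))]@np.linalg.inv(p["camera_matrix"]).T
    d=rot(p["orientation"]).apply(d); s=(z-p["position"][2])/d[:,2]; return p["position"]+s[:,None]*d
def save(p,name,crop=None,pts=None,s=1.5):
    f=p["frame"][:,:,::-1].copy()
    if crop: r0,r1,c0,c1=crop; f=f[r0:r1,c0:c1]
    else: r0=c0=0
    s=min(800/f.shape[1],600/f.shape[0]); f=cv2.resize(f,None,fx=s,fy=s,interpolation=cv2.INTER_CUBIC)
    if pts is not None:
        for u,v in pts: cv2.circle(f,(int((u-c0+.5)*s),int((v-r0+.5)*s)),3,(0,255,0),-1)
    cv2.imwrite("pics/"+name,f)
def st():
    o=ctrl.get_obs(); print("t",round(o["t"],2),"pos",o["position"].round(4),"rot",o["ee_rot"].round(3),"j",o["joints"].round(2),"F",o["force"].round(1),"w",round(o["gripper_width"],4)); return o
E
cat > s1.py <<'E'
from h import *
p=eyes.read_camera("top")
np.set_printoptions(precision=4,suppress=True)
for n in ["board","carton","flap_left","flap_right","jar_1","caddy_1","mug","plant","spatula"]:
    for d in eyes.cut_out(n,p):
        r=d["region"]; cnt=max(cv2.findContours(r.astype(np.uint8),0,2)[0],key=cv2.contourArea)
        print(n,"cut",round(d["score"],2),np.round(d["centre"]),cv2.minAreaRect(cnt), r.sum())
for n in ["board","carton","flap_left_hinge","flap_right_hinge","jar_1","caddy_1","mug","plant"]:
    for d in eyes.tip_of(n,p):
        z=.085 if "hinge" in n else 0
        if "jar" in n or "caddy" in n: z=.005
        print(n,"tip",round(d["score"],2),np.round(d["centre"],1),back(p,d["centre"][::-1],z)[0,:2])
E
python3 s1.py
```

```text
carton cut 0.97 [209. 289.] ((290.3985595703125, 206.62879943847656), (101.39226531982422, 112.49021911621094), 80.72740173339844) 9177
flap_left cut 0.93 [211. 242.] ((244.64865112304688, 212.39190673828125), (97.65299987792969, 20.54987335205078), 80.53767395019531) 1906
flap_right cut 0.71 [213. 247.] ((245.05999755859375, 212.56378173828125), (100.3860092163086, 21.643444061279297), 81.75367736816406) 2004
flap_right cut 0.69 [200. 333.] ((333.91204833984375, 198.01600646972656), (96.24036407470703, 22.181793212890625), 79.69515228271484) 1976
jar_1 cut 0.76 [192. 258.] ((258.9692687988281, 192.25387573242188), (23.070459365844727, 14.512063026428223), 82.87498474121094) 275
jar_1 cut 0.74 [227. 321.] ((319.5, 224.0), (22.0, 17.0), 90.0) 324
jar_1 cut 0.74 [182. 314.] ((311.462890625, 183.97161865234375), (21.08011245727539, 13.612861633300781), 82.40535736083984) 236
jar_1 cut 0.72 [187. 283.] ((285.2500305175781, 188.25001525878906), (20.50609588623047, 22.62741470336914), 45.0) 396
caddy_1 cut 0.95 [290. 375.] ((373.20001220703125, 288.1000061035156), (23.084625244140625, 24.3
[... 689 characters left out ...]
140745162963867) 971
board tip 0.87 [227.2 128.3] [0.4562 0.1799]
carton tip 0.92 [207.9 288.3] [ 0.5234 -0.2804]
flap_left_hinge tip 0.9 [217.5 239. ] [ 0.4845 -0.139 ]
flap_right_hinge tip 0.77 [200.  341.6] [ 0.5395 -0.4193]
jar_1 tip 0.81 [189.2 283.6] [ 0.5773 -0.2656]
jar_1 tip 0.62 [228.  320.4] [ 0.4668 -0.3734]
jar_1 tip 0.51 [184.8 316.8] [ 0.5927 -0.3625]
jar_1 tip 0.49 [194.4 253.5] [ 0.5598 -0.1782]
caddy_1 tip 0.72 [118.3 298.9] [ 0.7917 -0.3082]
caddy_1 tip 0.71 [232.4 292.9] [ 0.4522 -0.2942]
caddy_1 tip 0.7 [287.8 372.7] [ 0.3006 -0.5229]
caddy_1 tip 0.55 [214.8 238. ] [ 0.4992 -0.1348]
mug tip 0.77 [139.9 252.1] [ 0.7233 -0.1705]
plant tip 0.64 [126.8 190.5] [0.7583 0.0134]
```

```bash
cat > s2.py <<'E'
from h import *
p=eyes.read_camera("top"); np.set_printoptions(precision=4,suppress=True)
q=eyes.read_camera("scene")
save(p,"crop1.png",(140,280,215,365)); 
# board corners by colour
f=p["frame"].astype(int); 
m=((f[:,:,0]>80)&(f[:,:,0]-f[:,:,2]>30)).astype(np.uint8); m[:,200:]=0
cnt=max(cv2.findContours(cv2.morphologyEx(m,cv2.MORPH_CLOSE,np.ones((15,15))),0,2)[0],key=cv2.contourArea)
b=cv2.boxPoints(cv2.minAreaRect(cnt)); print(b); B=back(p,b,.012); print(B[:,:2],B[:,:2].mean(0)); print(np.linalg.norm(B-np.roll(B,1,0),axis=1))
save(q,"crop_s1.png",(100,260,160,330))
E
python3 s2.py
```

```text
[[ 79. 197.]
 [179. 197.]
 [179. 254.]
 [ 79. 254.]]
[[0.5387 0.3232]
 [0.5459 0.0365]
 [0.383  0.0293]
 [0.3764 0.3114]] [0.461  0.1751]
[0.1627 0.2868 0.1631 0.2822]
```

View pics/crop1.png

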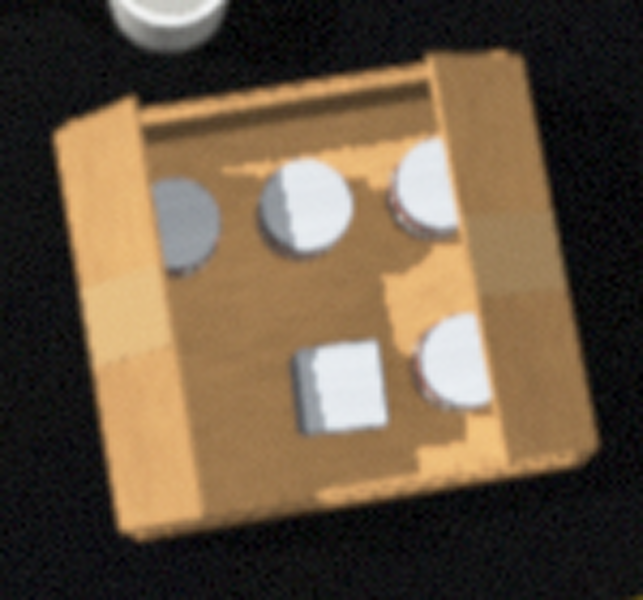

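View pics/crop_s1.png

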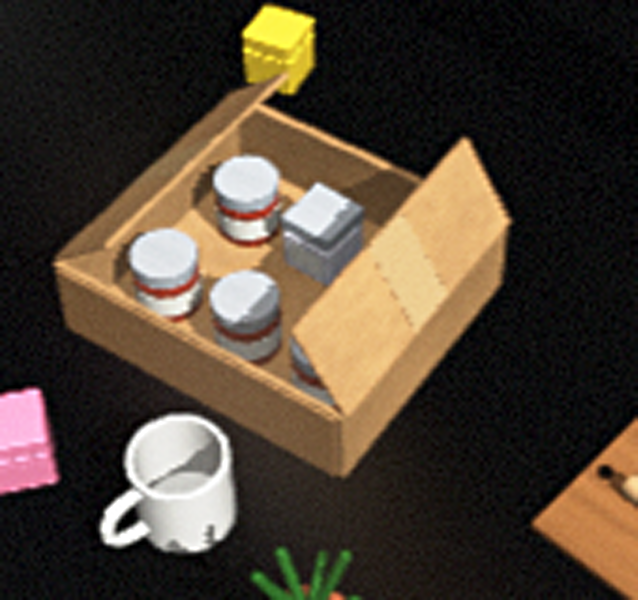

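```bash
cat > fit.py <<'E'
from h import *
from scipy.optimize import least_squares
np.set_printoptions(precision=4,suppress=True)
p=eyes.read_camera("top"); q=eyes.read_camera("scene")
def T(a): 
    c,s=np.cos(a[2]),np.sin(a[2]); return lambda X: np.atleast_2d(X)@np.array([[c,s,0],[-s,c,0],[0,0,1]])+[a[0],a[1],0]
def pts(a):
    L,Rr=a[3],a[4]; t=T(a); l=.09
    fL=lambda x:(x,.15-l*np.cos(L),.085+l*np.sin(L)); fR=lambda x:(x,-.15+l*np.cos(Rr),.085+l*np.sin(Rr))
    h=lambda x,y:(x,y,.085)
    top=[(h(.128,.15),(55,130)),(h(-.128,.15),(118,532)),(fL(.128),(135,97)),(fL(-.128),(203,517)),
         (h(.128,-.15),(522,55)),(h(-.128,-.15),(598,445)),(fR(.128),(430,55)),(fR(-.128),(508,465))]
    sc=[(h(.13,.15),(340,412)),(h(-.128,.15),(508,220)),(fL(-.128),(465,140)),(fL(.128),(294,330)),((.13,.15,0),(340,477)),((.13,-.15,0),(70,325)),(h(.13,-.15),(58,262)),(fR(-.128),(286,75)),((-.13,.15,0),(498,290))]
    return t([x for x,_ in top]),np.array([u for _,u in top])/(600/140)+[215,140],t([x for x,_ in sc]),np.array([u for _,u in sc])/3.75+[160,100]
def res(a):
    X,u,Y,v=pts(a); return np.r_[(proj(p,X)-u).ravel(),(proj(q,Y)-v).ravel()]
r=least_squares(res,[.515,-.28,.19,.8,.8],loss="soft_l1"); print(r.x, res(r.x).reshape(-1,2))
X,u,Y,v=pts(r.x); save(p,"f1.png",(140,280,215,365),proj(p,X)); save(q,"f2.png",(100,260,160,330),proj(q,Y))
E
python3 fit.py
```

```text
[ 0.5162 -0.278   0.1881  1.0074  0.7512] [[ 0.7046  0.0996]
 [ 1.0232 -1.2049]
 [-0.7162 -0.4446]
 [-0.191  -0.7136]
 [-1.7398  0.4617]
 [-1.7786  0.7032]
 [-0.3348 -0.6527]
 [-0.5091 -0.5393]
 [ 0.4829  0.8778]
 [-0.4441 -0.4873]
 [-0.224  -1.6678]
 [-1.1012 -0.9651]
 [ 0.8297 -0.4569]
 [-0.0896 -0.7609]
 [-1.0082 -0.7457]
 [ 0.3773 -2.0096]
 [ 0.6985 -2.5561]]
```

```bash
cat > s3.py <<'E'
from h import *
np.set_printoptions(precision=4,suppress=True)
o=st(); print(rot(o["ee_rot"]).as_matrix())
E
python3 s3.py
```

```text
t 1.25 pos [ 0.2014 -0.5386  0.214 ] rot [-0.581  0.581 -0.403  0.403] j [-1.23  0.32  1.56 -0.    1.26 -0.02] F [-0.1 -0.3 -0.7] w 0.0913
[[ 0.3502  0.      0.9367]
 [-0.9367 -0.0001  0.3502]
 [ 0.0001 -1.     -0.    ]]
```

View pics/f1.png

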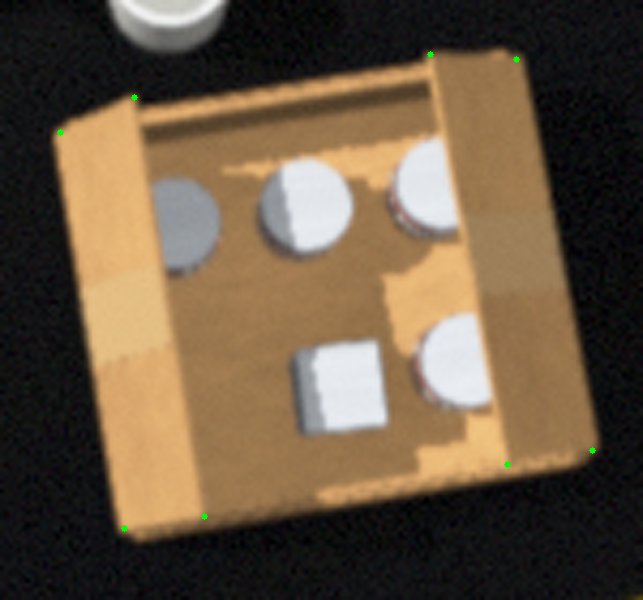

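View pics/f2.png

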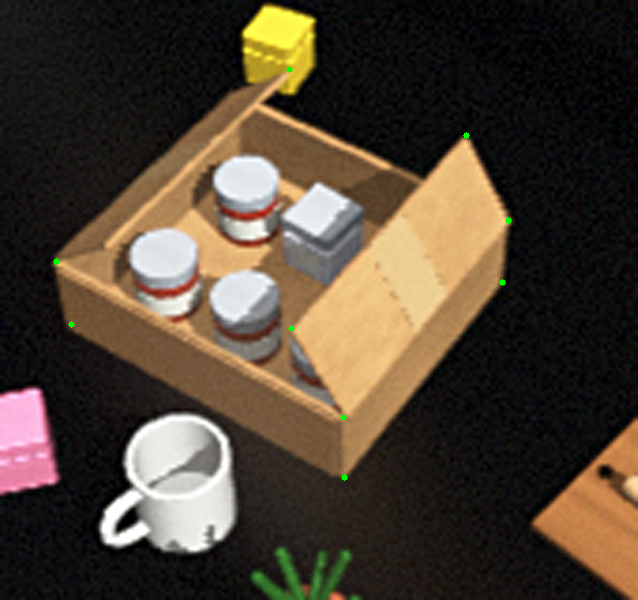

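>>> arm_command:
  moves: [0.14,0.13,0,0,0,0.03,0.28,0.26,0,0,0,0.06,0.41,0.39,0,0,0,0.09,0.55,0.52,0,0,0,0.12,0.69,0.65,0,0,0,0.15]
  fingers: -1
  squeeze: 20

```text
t: 1.67
position: [0.3056, -0.4402, 0.214]
ee_rot: [-0.66, 0.66, -0.255, 0.255]
force: [0.0, -0.4, -0.4]
gripper_width: 0.0611
```

>>> arm_command:
  moves: [0.14,0.13,0,0,0,0.03,0.28,0.26,0,0,0,0.06,0.41,0.39,0,0,0,0.09,0.55,0.52,0,0,0,0.12,0.69,0.65,0,0,0,0.15]

```text
t: 2.08
position: [0.4092, -0.3425, 0.2141]
ee_rot: [-0.701, 0.701, -0.094, 0.094]
force: [0.5, 0.2, -0.4]
gripper_width: 0.0273
```

>>> arm_command:
  moves: [0.14,0.13,0,0,0,0.03,0.28,0.26,0,0,0,0.06,0.41,0.39,0,0,0,0.09,0.55,0.52,0,0,0,0.12,0.69,0.65,0,0,0,0.146]

```text
t: 2.5
position: [0.5128, -0.245, 0.2141]
ee_rot: [-0.704, 0.704, 0.068, -0.068]
force: [0.2, -1.2, 0.4]
gripper_width: -0.0
```

```bash
python3 s3.py
```

```text
t 2.5 pos [ 0.5128 -0.245   0.2141] rot [-0.704  0.704  0.068 -0.068] j [-0.47  0.31  1.58 -0.    1.25 -0.66] F [ 0.2 -1.2  0.4] w -0.0
[[ 0.9815  0.0003 -0.1915]
 [ 0.1915 -0.0001  0.9815]
 [ 0.0002 -1.     -0.0002]]
```

>>> arm_command:
  moves: [0,0,-0.12,0,0,0,0,0,-0.24,0,0,0,0,0,-0.36,0,0,0,0,0,-0.48,0,0,0,0,0,-0.59,0,0,0]

```text
t: 2.92
position: [0.5118, -0.2459, 0.1245]
ee_rot: [0.704, -0.704, -0.066, 0.067]
force: [0.3, -0.1, 0.3]
gripper_width: 0.0005
```

>>> arm_command:
  moves: [-0.03,0.16,0,0,0,0,-0.06,0.31,0,0,0,0,-0.09,0.47,0,0,0,0,-0.12,0.63,0,0,0,0,-0.15,0.79,0,0,0,0]

```text
t: 3.33
position: [0.4895, -0.1273, 0.1256]
ee_rot: [-0.703, 0.705, 0.067, -0.066]
force: [1.6, -1.9, -0.1]
gripper_width: 0.0003
```

>>> arm_command:
  moves: [-0.02,0.1,-0.02,0,0,0,-0.04,0.2,-0.05,0,0,0,-0.05,0.28,-0.09,0,0,0,-0.05,0.28,-0.11,0,0,0,-0.05,0.28,-0.12,0,0,0]

```text
t: 3.75
position: [0.4817, -0.0853, 0.107]
ee_rot: [0.704, -0.704, -0.067, 0.067]
force: [-0.4, 0.2, 0.6]
gripper_width: 0.0005
```

```bash
cat > look.py <<'E'
import sys
from h import *
o=st()
for n in sys.argv[2:]:
    p=eyes.read_camera(n); save(p,f"{n}_{sys.argv[1]}.png")
E
python3 look.py a scene top
```

```text
t 3.75 pos [ 0.4817 -0.0853  0.107 ] rot [ 0.704 -0.704 -0.067  0.067] j [-0.2   0.29  1.91 -0.    0.94 -0.39] F [-0.4  0.2  0.6] w 0.0005
```

View pics/scene_a.png

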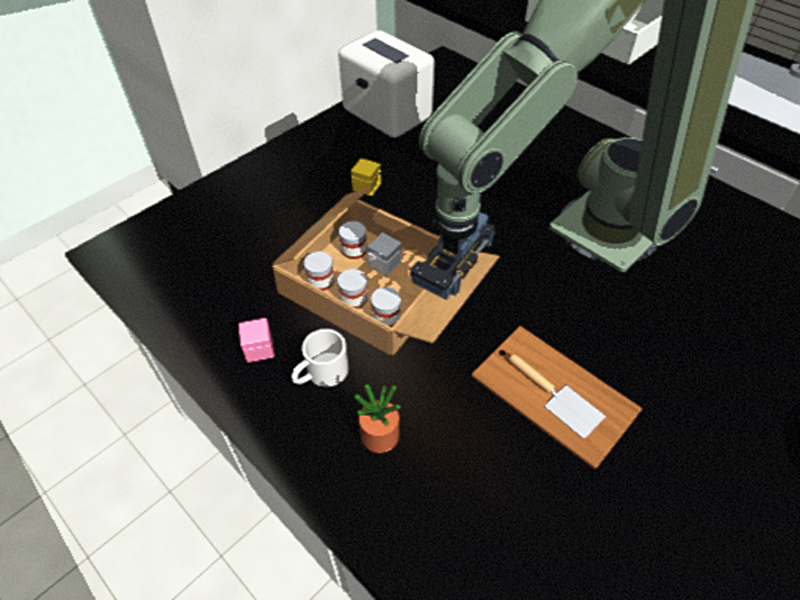

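>>> arm_command:
  moves: [0.01,-0.06,0.1,0,0,0,0.05,-0.26,0.12,0,0,0,0.09,-0.48,0.12,0,0,0,0.13,-0.7,0.12,0,0,0,0.17,-0.92,0.12,0,0,0]

```text
t: 4.27
position: [0.5077, -0.2261, 0.1258]
ee_rot: [-0.704, 0.704, 0.067, -0.066]
force: [0.6, 0.3, -0.3]
gripper_width: 0.0003
```

>>> arm_command:
  moves: [0.03,-0.16,0,0,0,0,0.06,-0.31,0,0,0,0,0.09,-0.47,0,0,0,0,0.12,-0.63,0,0,0,0,0.15,-0.79,0,0,0,0]

```text
t: 4.68
position: [0.5297, -0.3444, 0.1254]
ee_rot: [0.704, -0.704, -0.066, 0.066]
force: [-1.8, 10.6, 8.4]
gripper_width: 0.0006
```

>>> arm_command:
  moves: [0.03,-0.16,0,0,0,0,0.06,-0.31,0,0,0,0,0.09,-0.47,0,0,0,0,0.12,-0.63,0,0,0,0,0.15,-0.79,0,0,0,0]

```text
t: 5.1
position: [0.5518, -0.4623, 0.125]
ee_rot: [0.704, -0.704, -0.066, 0.066]
force: [-1.0, 0.9, -0.7]
gripper_width: 0.0008
```

>>> arm_command:
  moves: [0.01,-0.04,-0.04,0,0,0,0.02,-0.08,-0.08,0,0,0,0.02,-0.08,-0.11,0,0,0,0.02,-0.08,-0.12,0,0,0,0.02,-0.08,-0.12,0,0,0]

```text
t: 5.52
position: [0.5549, -0.4712, 0.1065]
ee_rot: [0.705, -0.703, -0.066, 0.067]
force: [-0.8, 0.4, 0.1]
gripper_width: 0.0003
```

```bash
python3 look.py b scene top
```

```text
t 5.52 pos [ 0.5549 -0.4712  0.1065] rot [ 0.705 -0.703 -0.066  0.067] j [-0.72  0.63  1.31  0.    1.2  -0.91] F [-0.8  0.4  0.1] w 0.0003
```

View pics/scene_b.png

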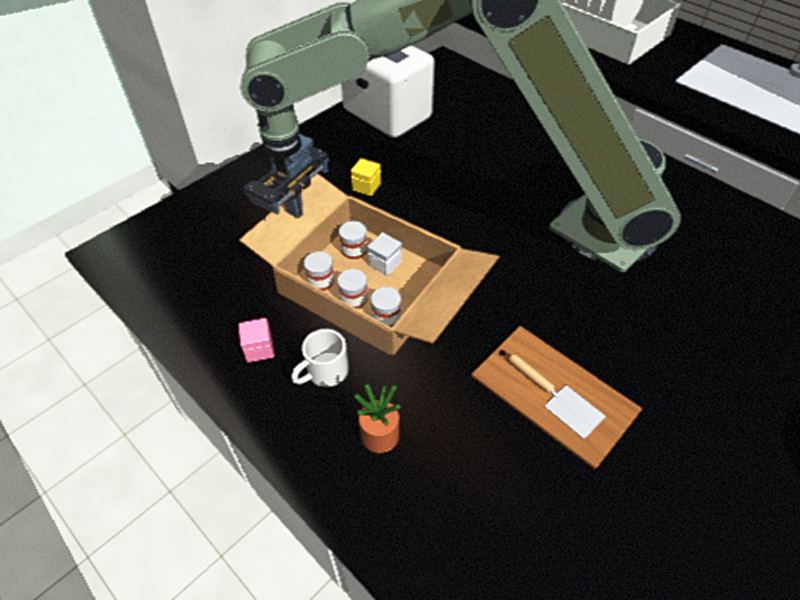

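View pics/top_b.png

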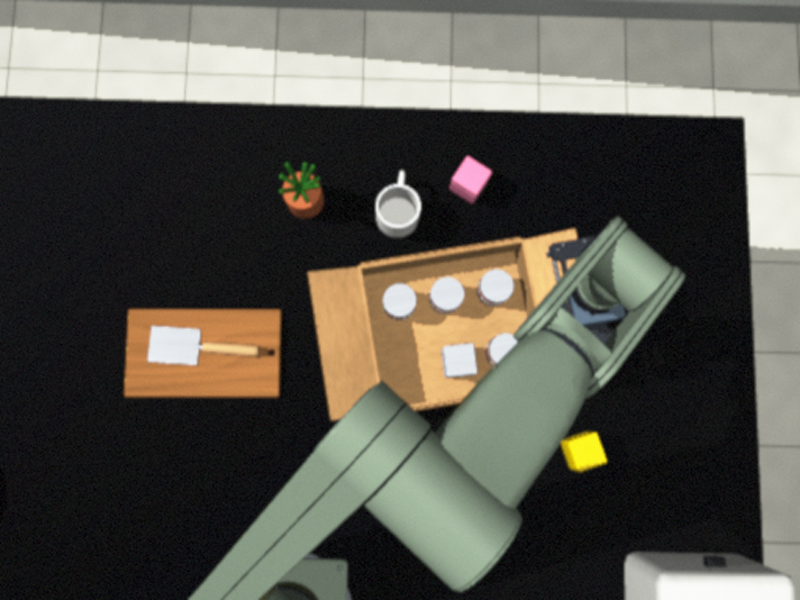

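```bash
cat > meas.py <<'E'
from h import *
np.set_printoptions(precision=4,suppress=True)
C=np.array([.5162,-.278]); a=.188; B=np.array([.460,.176]); ab=.025
def loc(xy,c,a): d=np.asarray(xy)-c; return np.array([np.cos(a)*d[0]+np.sin(a)*d[1],-np.sin(a)*d[0]+np.cos(a)*d[1]])
def wor(l,c,a): return c+np.array([np.cos(a)*l[0]-np.sin(a)*l[1],np.sin(a)*l[0]+np.cos(a)*l[1]])
def run():
  for cam in ["top","scene"]:
    p=eyes.read_camera(cam); f=p["frame"].astype(int)
    for n in ["jar_1","caddy_1"]:
        for d in eyes.cut_out(n,p):
            if d["score"]<.4: continue
            r=d["region"]; k=cv2.dilate(r.astype(np.uint8),np.ones((3,3)))>0
            m=k&(f.min(2)>120)&(f.max(2)-f.min(2)<45)
            nl,lab,sta,cen=cv2.connectedComponentsWithStats(m.astype(np.uint8))
            if nl<2: print(cam,n,"nolid",d["centre"]);continue
            i=1+np.argmax(sta[1:,4]); 
            cc=cen[i]
            for lo,z in (("box",.069),("tab",.064)):
                X=back(p,cc,z)[0,:2]
                print(cam,n,round(d["score"],2),"px",cc.round(1),"A",sta[i,4],lo,"w",X,"carton" if lo=="box" else "board",loc(X,C,a) if lo=="box" else loc(X,B,ab))
if __name__=="__main__": st(); run()
E
python3 meas.py
```

```text
t 5.62 pos [ 0.5554 -0.4715  0.1076] rot [ 0.704 -0.704 -0.067  0.067] j [-0.72  0.63  1.31  0.    1.2  -0.91] F [-0.2  0.1 -0. ] w 0.0005
top jar_1 0.71 px [317.3 182.8] A 388 box w [ 0.5882 -0.3546] carton [ 0.0565 -0.0887]
top jar_1 0.71 px [317.3 182.8] A 388 tab w [ 0.5891 -0.3553] board [ 0.1157 -0.5344]
top jar_1 0.66 px [255.3 191.7] A 391 box w [ 0.5587 -0.182 ] carton [0.0597 0.0863]
top jar_1 0.66 px [255.3 191.7] A 391 tab w [ 0.5594 -0.1821] board [ 0.0904 -0.3605]
top jar_1 0.65 px [285.9 187.8] A 387 box w [ 0.5718 -0.2671] carton [0.0567 0.0003]
top jar_1 0.65 px [285.9 187.8] A 387 tab w [ 0.5726 -0.2675] board [ 0.1015 -0.4462]
top jar_1 0.49 px [320.5 221.6] A 248 box w [ 0.48   -0.3638] carton [-0.0516 -0.0775]
top jar_1 0.49 px [320.5 221.6] A 248 tab w [ 0.4804 -0.3645] board [ 0.0069 -0.5409]
top caddy_1 0.78 px [293.7 230.3] A 433 box w [ 0.4542 -0.2901] carton [-0.0632 -0.0003]
top caddy_1 0.78 px [293.7 230.3] A 433 tab w [ 0.4545 -0.2906] board [-0.0172 -0.4663]
top caddy_1 nolid [110.7, 300.1]
scene jar_1 0.93 px [225.4 148.2] A 207 box w [ 0.4816 -0.3662]
[... 224 characters left out ...]
5.  179.8] A 243 tab w [ 0.5771 -0.2649] board [ 0.106  -0.4437]
scene jar_1 0.71 px [246.8 191.7] A 262 box w [ 0.5654 -0.1766] carton [0.0673 0.0904]
scene jar_1 0.71 px [246.8 191.7] A 262 tab w [ 0.5626 -0.1796] board [ 0.0937 -0.358 ]
scene jar_1 0.57 px [203.4 168.3] A 233 box w [ 0.5959 -0.3491] carton [ 0.0651 -0.0847]
scene jar_1 0.57 px [203.4 168.3] A 233 tab w [ 0.5934 -0.3529] board [ 0.1201 -0.5321]
scene jar_1 nolid [188.9, 287.7]
scene caddy_1 nolid [112.0, 236.5]
scene caddy_1 0.87 px [246.2 161.8] A 408 box w [ 0.4766 -0.2693] carton [-0.0373  0.016 ]
scene caddy_1 0.87 px [246.2 161.8] A 408 tab w [ 0.4734 -0.2727] board [ 0.0021 -0.4489]
scene caddy_1 nolid [219.2, 160.5]
```

```bash
cat > s4.py <<'E'
from meas import *
P=[np.r_[wor((x,y),B,ab),.012] for x in (-.08,.08) for y in (-.14,.14)]
P+=[np.r_[wor((.135,y),B,ab),0] for y in (-.11,-.035,.04,.115)]+[np.r_[wor((0,.193),B,ab),0]]
print(np.array(P))
p=eyes.read_camera("top"); save(p,"b1.png",(170,280,60,206),proj(p,P))
p=eyes.read_camera("scene"); save(p,"b2.png",(190,320,260,433),proj(p,P))
E
python3 s4.py
```

```text
[[0.3835 0.034  0.012 ]
 [0.3765 0.314  0.012 ]
 [0.5435 0.038  0.012 ]
 [0.5365 0.318  0.012 ]
 [0.5977 0.0694 0.    ]
 [0.5958 0.1444 0.    ]
 [0.594  0.2194 0.    ]
 [0.5921 0.2943 0.    ]
 [0.4552 0.3689 0.    ]]
```

View pics/b1.png

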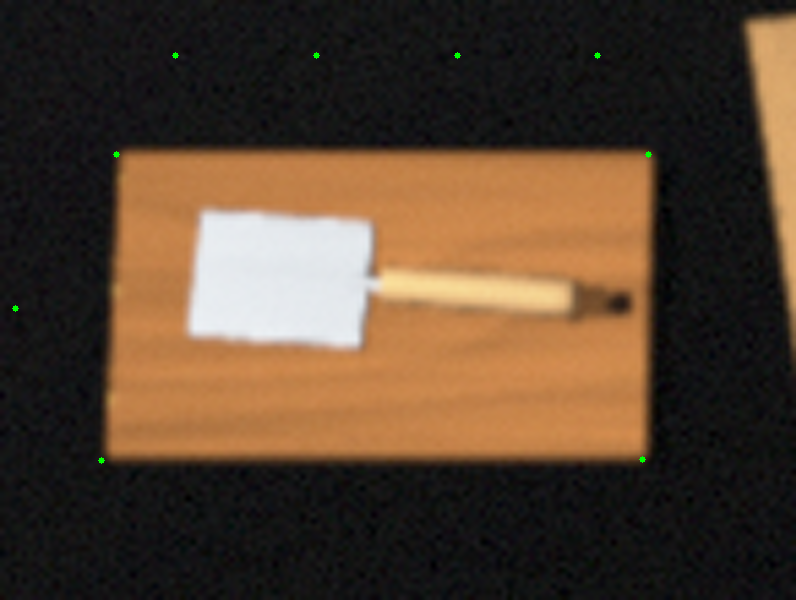

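View pics/b2.png

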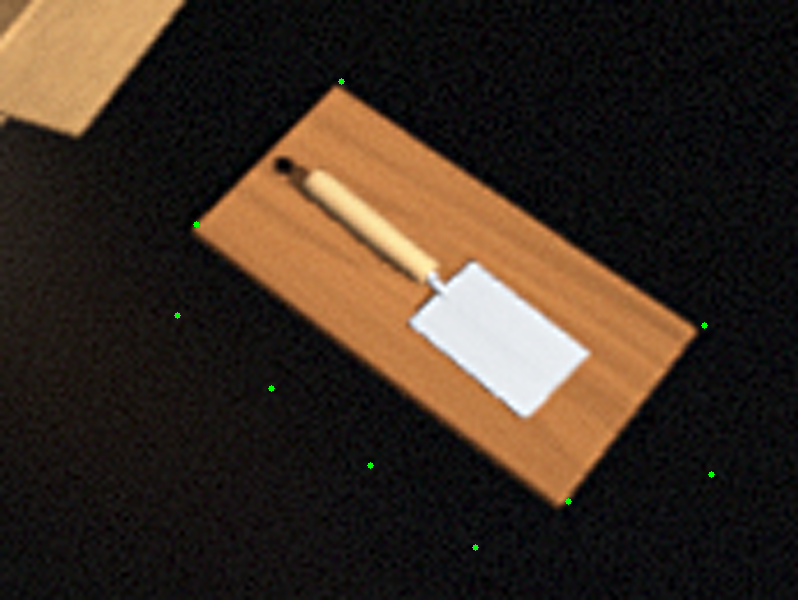

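>>> arm_command:
  moves: [0,0,0.25,0,0,0,0.04,0.15,0.48,0,0,0,0.1,0.38,0.56,0,0,0,0.17,0.6,0.56,0,0,0,0.23,0.78,0.56,0,0,0]
  fingers: 0.85
  squeeze: 25

```text
t: 6.43
position: [0.5908, -0.3541, 0.1935]
ee_rot: [-0.704, 0.704, 0.067, -0.065]
force: [0.5, -0.5, 0.5]
gripper_width: 0.0311
```

```bash
python3 meas.py | grep -v tab; python3 look.py c wrist
```

```text
t 6.43 pos [ 0.5908 -0.3541  0.1935] rot [-0.704  0.704  0.067 -0.065] j [-0.56  0.51  1.31  0.    1.32 -0.75] F [ 0.5 -0.5  0.5] w 0.0311
top jar_1 0.92 px [255.3 191.8] A 390 box w [ 0.5586 -0.1821] carton [0.0596 0.0863]
top jar_1 0.72 px [313.1 183. ] A 227 box w [ 0.5873 -0.3427] carton [ 0.0577 -0.0769]
top jar_1 0.62 px [283.  185.9] A 245 box w [ 0.577  -0.2589] carton [0.0633 0.0074]
top caddy_1 nolid [113.6, 301.1]
top caddy_1 nolid [291.0, 375.2]
top caddy_1 nolid [124.5, 195.2]
scene jar_1 0.93 px [225.  179.8] A 242 box w [ 0.5796 -0.2615] carton [0.0654 0.0043]
scene jar_1 0.83 px [225.5 148.2] A 207 box w [ 0.4815 -0.3659] carton [-0.0505 -0.0799]
scene jar_1 0.72 px [203.4 168.3] A 231 box w [ 0.5958 -0.3489] carton [ 0.065  -0.0845]
scene jar_1 0.57 px [246.7 191.7] A 262 box w [ 0.5655 -0.1768] carton [0.0673 0.0902]
scene caddy_1 nolid [111.4, 235.6]
scene caddy_1 nolid [219.5, 159.8]
scene caddy_1 0.61 px [246.2 161.8] A 409 box w [ 0.4767 -0.2692] carton [-0.0372  0.016 ]
t 6.73 pos [ 0.5895 -0.3565  0.1913] rot [-0.704  0.704  0.066 -0.066] j [-0.56  0.51  1.31 -0.    1.32 -0.75] F [-1.1 -0.  -0.7] w 0.0552
```

View pics/wrist_c.png

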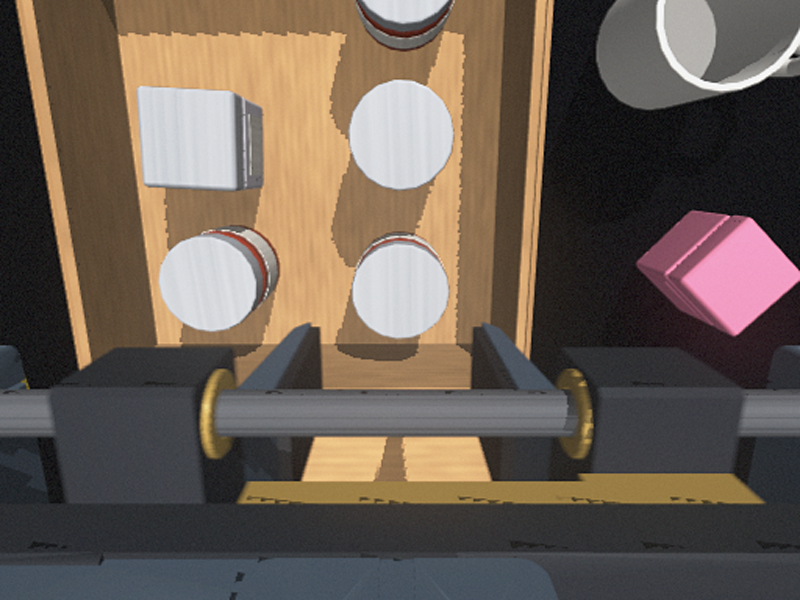

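>>> arm_command:
  moves: [-0.01,0,-0.1,0,0,0,-0.01,0,-0.2,0,0,0,-0.01,0,-0.3,0,0,0,-0.01,0,-0.4,0,0,0,-0.01,0,-0.5,0,0,0]

```text
t: 7.2
position: [0.5878, -0.357, 0.1155]
ee_rot: [-0.704, 0.704, 0.066, -0.066]
force: [0.0, -0.6, -0.5]
gripper_width: 0.0843
```

>>> arm_command:
  moves: [0,0,-0.16,0,0,0,0,0,-0.32,0,0,0,0,0,-0.48,0,0,0,0,0,-0.57,0,0,0,0,0,-0.57,0,0,0]

```text
t: 7.62
position: [0.5856, -0.3556, 0.0267]
ee_rot: [0.706, -0.702, -0.064, 0.068]
force: [-0.9, 0.1, -1.1]
gripper_width: 0.0845
```

>>> arm_command:
  moves: [0,0,0,0,0,0,0,0,0,0,0,0,0,0,0,0,0,0,0,0,0,0,0,0,0,0,0,0,0,0]
  fingers: -1

```text
t: 8.03
position: [0.5898, -0.3563, 0.0327]
ee_rot: [-0.703, 0.705, 0.068, -0.065]
force: [1.6, -0.4, 2.5]
gripper_width: 0.0597
```

>>> arm_command:
  moves: [0,0,0.25,0,0,0,0,0,0.5,0,0,0,0,0.05,0.75,0,0,0,0,0.2,0.95,0,0,0,0,0.4,1,0,0,0]

```text
t: 8.45
position: [0.5903, -0.298, 0.1869]
ee_rot: [-0.702, 0.706, 0.068, -0.063]
force: [1.7, 0.8, -2.9]
gripper_width: 0.0595
```

>>> arm_command:
  moves: [0,0.2,0,0,0,0,0,0.4,0,0,0,0,0,0.6,0,0,0,0,0,0.8,0,0,0,0,0,1,0,0,0,0]

```text
t: 8.87
position: [0.5872, -0.144, 0.1805]
ee_rot: [0.704, -0.704, -0.066, 0.067]
force: [0.8, 0.3, -3.5]
gripper_width: 0.0597
```

>>> arm_command:
  moves: [0,0.2,0,0,0,0,0,0.4,0,0,0,0,0,0.6,0,0,0,0,0,0.8,0,0,0,0,0,1,0,0,0,0]

```text
t: 9.28
position: [0.5872, 0.0058, 0.1805]
ee_rot: [-0.704, 0.704, 0.066, -0.067]
force: [-0.0, -0.1, -3.4]
gripper_width: 0.0597
```

>>> arm_command:
  moves: [0,0.2,0,0,0,0,0,0.4,0,0,0,0,0,0.6,0,0,0,0,0,0.8,0,0,0,0,0,1,0,0,0,0]

```text
t: 9.7
position: [0.5873, 0.1556, 0.1805]
ee_rot: [-0.704, 0.704, 0.066, -0.067]
force: [0.4, -0.4, -3.4]
gripper_width: 0.0599
```

>>> arm_command:
  moves: [0,0.2,0,0,0,0,0,0.4,0,0,0,0,0,0.6,0,0,0,0,0,0.8,0,0,0,0,0,0.93,0,0,0,0]

```text
t: 10.12
position: [0.5873, 0.2966, 0.1803]
ee_rot: [0.704, -0.704, -0.066, 0.068]
force: [0.1, -0.2, -4.2]
gripper_width: 0.0595
```

```bash
python3 s3.py
```

```text
t 10.12 pos [0.5873 0.2966 0.1803] rot [ 0.704 -0.704 -0.066  0.068] j [0.45 0.47 1.41 0.   1.26 0.26] F [ 0.1 -0.2 -4.2] w 0.0595
[[ 0.982  -0.0016 -0.1887]
 [ 0.1887  0.0003  0.982 ]
 [-0.0015 -1.      0.0006]]
```

>>> arm_command:
  moves: [0.03,-0.02,-0.16,0,0,0,0.03,-0.02,-0.36,0,0,0,0.03,-0.02,-0.56,0,0,0,0.03,-0.02,-0.76,0,0,0,0.03,-0.02,-0.9,0,0,0]

```text
t: 10.53
position: [0.5905, 0.2899, 0.0425]
ee_rot: [-0.703, 0.705, 0.065, -0.068]
force: [-0.7, 0.5, -4.2]
gripper_width: 0.0598
```

>>> arm_command:
  moves: [0,0,-0.04,0,0,0,0,0,-0.08,0,0,0,0,0,-0.11,0,0,0,0,0,-0.12,0,0,0,0,0,-0.12,0,0,0]

```text
t: 10.95
position: [0.5935, 0.2912, 0.029]
ee_rot: [0.704, -0.704, -0.067, 0.066]
force: [-0.0, 0.7, -3.7]
gripper_width: 0.0598
```

>>> arm_command:
  moves: [0,0,-0.01,0,0,0,0,0,-0.01,0,0,0,0,0,-0.02,0,0,0,0,0,-0.02,0,0,0,0,0,-0.02,0,0,0]

```text
t: 11.37
position: [0.5938, 0.2914, 0.0277]
ee_rot: [0.704, -0.704, -0.068, 0.065]
force: [-2.1, -0.3, 7.1]
gripper_width: 0.0598
```

>>> arm_command:
  moves: [0,0,0,0,0,0,0,0,0,0,0,0,0,0,0,0,0,0,0,0,0,0,0,0,0,0,0,0,0,0]
  fingers: 0.6

```text
t: 11.78
position: [0.5929, 0.2909, 0.0249]
ee_rot: [-0.704, 0.704, 0.066, -0.066]
force: [0.3, 0.5, -0.2]
gripper_width: 0.0731
```

>>> arm_command:
  moves: [0,0,0.2,0,0,0,0,0,0.4,0,0,0,0,0,0.6,0,0,0,0,0,0.8,0,0,0,0,0,1,0,0,0]

```text
t: 12.2
position: [0.5927, 0.2908, 0.1763]
ee_rot: [-0.704, 0.704, 0.066, -0.066]
force: [0.7, 0.7, -0.2]
gripper_width: 0.073
```

>>> arm_command:
  moves: [0,-0.25,0,0,0,0,0,-0.5,0,0,0,0,0,-0.75,0,0,0,0,0,-1,0,0,0,0,0,-1,0,0,0,0]

```text
t: 12.62
position: [0.5925, 0.1348, 0.1751]
ee_rot: [-0.703, 0.705, 0.064, -0.065]
force: [-0.9, 0.8, -0.6]
gripper_width: 0.073
```

```bash
python3 meas.py; python3 look.py d scene top
```

```text
t 12.62 pos [0.5925 0.1348 0.1751] rot [-0.703  0.705  0.064 -0.065] j [ 0.21  0.4   1.55 -0.    1.2   0.02] F [-0.9  0.8 -0.6] w 0.073
top jar_1 0.84 px [286.2 187.2] A 351 box w [ 0.5736 -0.268 ] carton [ 0.0583 -0.0009]
top jar_1 0.84 px [286.2 187.2] A 351 tab w [ 0.5744 -0.2684] board [ 0.1033 -0.4471]
top jar_1 0.6 px [255.5 191.5] A 343 box w [ 0.5593 -0.1827] carton [0.0602 0.0855]
top jar_1 0.6 px [255.5 191.5] A 343 tab w [ 0.56   -0.1828] board [ 0.091  -0.3612]
top jar_1 0.58 px [323.6 223.8] A 364 box w [ 0.4742 -0.3725] carton [-0.0589 -0.0849]
top jar_1 0.58 px [323.6 223.8] A 364 tab w [ 0.4746 -0.3733] board [ 0.0008 -0.5495]
top jar_1 0.58 px [ 86.5 175.9] A 346 box w [0.5913 0.2874] carton [0.1794 0.5414]
top jar_1 0.58 px [ 86.5 175.9] A 346 tab w [0.5921 0.2891] board [0.1349 0.1097]
top caddy_1 0.91 px [293.4 230.3] A 409 box w [ 0.4542 -0.2893] carton [-0.063   0.0005]
top caddy_1 0.91 px [293.4 230.3] A 409 tab w [ 0.4545 -0.2898] board [-0.0171 -0.4655]
top caddy_1 0.74 px [286.2 187.2] A 351 box w [ 0.5736 -0.268 ] carton [ 0.0583 -0.0009]
top caddy_1 0.74 p
[... 616 characters left out ...]
4451]
scene jar_1 0.69 px [246.2 190.6] A 208 box w [ 0.5634 -0.181 ] carton [0.0645 0.0865]
scene jar_1 0.69 px [246.2 190.6] A 208 tab w [ 0.5606 -0.184 ] board [ 0.0916 -0.3624]
scene caddy_1 0.96 px [247.6 161.1] A 298 box w [ 0.471  -0.2683] carton [-0.0426  0.018 ]
scene caddy_1 0.96 px [247.6 161.1] A 298 tab w [ 0.4677 -0.2717] board [-0.0035 -0.4478]
scene caddy_1 0.95 px [170. 217.] A 1 box w [ 0.7933 -0.271 ] carton [ 0.2735 -0.045 ]
scene caddy_1 0.95 px [170. 217.] A 1 tab w [ 0.7917 -0.2745] board [ 0.3204 -0.4586]
scene caddy_1 nolid [114.0, 236.6]
t 12.92 pos [0.5929 0.1422 0.1748] rot [ 0.704 -0.704 -0.067  0.067] j [0.22 0.4  1.54 0.   1.2  0.03] F [-0.1 -0.6  0. ] w 0.0729
```

View pics/scene_d.png

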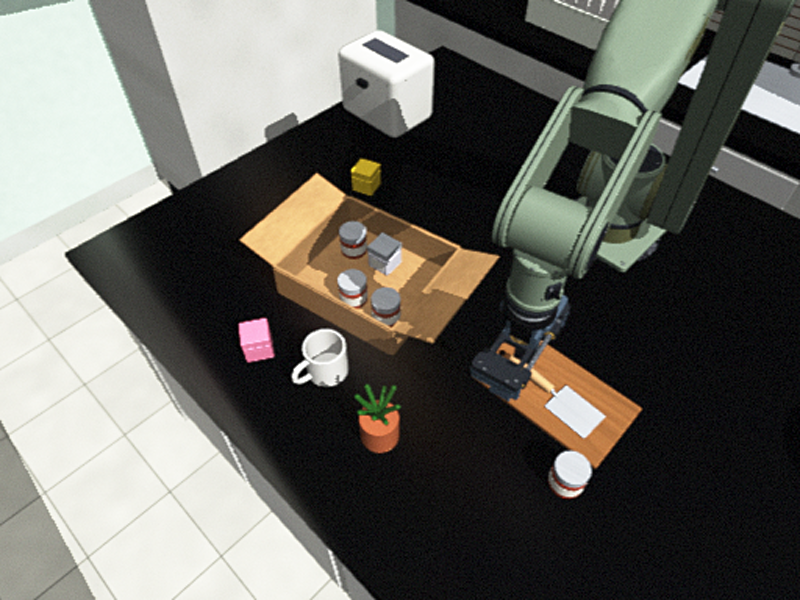

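View pics/top_d.png

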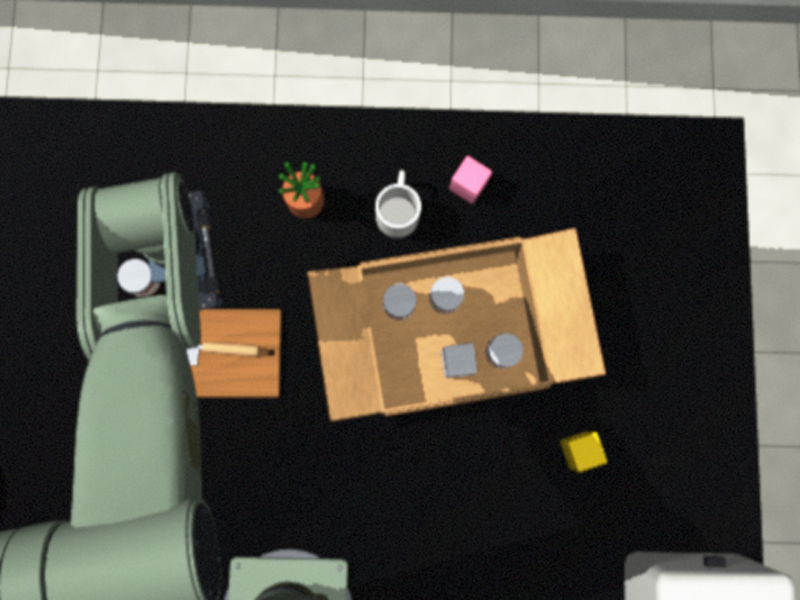

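>>> arm_command:
  moves: [0,-0.25,0,0,0,0,0,-0.5,0,0,0,0,0,-0.75,0,0,0,0,0,-1,0,0,0,0,0,-1,0,0,0,0]
  fingers: 0.85

```text
t: 13.43
position: [0.5929, -0.0142, 0.1749]
ee_rot: [-0.703, 0.705, 0.065, -0.065]
force: [0.6, -0.0, -0.9]
gripper_width: 0.0846
```

>>> arm_command:
  moves: [0,-0.25,0,0,0,0,0,-0.5,0,0,0,0,0,-0.75,0,0,0,0,0,-1,0,0,0,0,0,-1,0,0,0,0]

```text
t: 13.85
position: [0.5932, -0.1644, 0.1748]
ee_rot: [-0.703, 0.705, 0.065, -0.065]
force: [0.2, 0.9, -0.6]
gripper_width: 0.0847
```

>>> arm_command:
  moves: [-0.05,-0.25,0,0,0,0,-0.1,-0.5,0,0,0,0,-0.13,-0.72,0,0,0,0,-0.13,-0.72,-0.2,0,0,0,-0.13,-0.72,-0.4,0,0,0]

```text
t: 14.27
position: [0.5751, -0.2686, 0.1161]
ee_rot: [-0.703, 0.705, 0.068, -0.064]
force: [0.2, 0.3, -1.2]
gripper_width: 0.0844
```

```bash
python3 look.py e wrist
```

```text
t 14.27 pos [ 0.5751 -0.2686  0.1161] rot [-0.703  0.705  0.068 -0.064] j [-0.46  0.48  1.57  0.    1.09 -0.64] F [ 0.2  0.3 -1.2] w 0.0844
```

View pics/wrist_e.png

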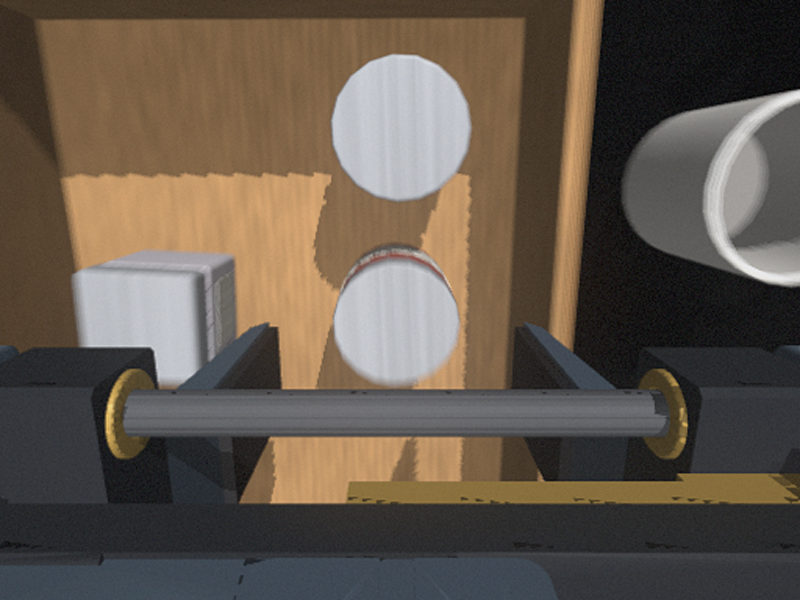

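>>> arm_command:
  moves: [0,0,-0.16,0,0,0,0,0,-0.32,0,0,0,0,0,-0.48,0,0,0,0,0,-0.56,0,0,0,0,0,-0.56,0,0,0]

```text
t: 14.73
position: [0.5721, -0.2651, 0.0284]
ee_rot: [0.705, -0.703, -0.065, 0.069]
force: [0.3, -0.4, 0.5]
gripper_width: 0.0843
```

>>> arm_command:
  moves: [0,0,0,0,0,0,0,0,0,0,0,0,0,0,0,0,0,0,0,0,0,0,0,0,0,0,0,0,0,0]
  fingers: -1

```text
t: 15.15
position: [0.5746, -0.2675, 0.0327]
ee_rot: [-0.703, 0.705, 0.068, -0.065]
force: [1.5, 1.2, 3.3]
gripper_width: 0.0594
```

>>> arm_command:
  moves: [0,0,0.25,0,0,0,0,0,0.5,0,0,0,0,0.05,0.75,0,0,0,0,0.2,0.95,0,0,0,0,0.4,1,0,0,0]

```text
t: 15.57
position: [0.5757, -0.2093, 0.1868]
ee_rot: [-0.702, 0.706, 0.069, -0.062]
force: [2.3, 0.3, -3.4]
gripper_width: 0.0596
```

```bash
python3 s3.py
```

```text
t 15.57 pos [ 0.5757 -0.2093  0.1868] rot [-0.702  0.706  0.069 -0.062] j [-0.37  0.39  1.53 -0.    1.21 -0.55] F [ 2.3  0.3 -3.4] w 0.0596
[[ 0.9829  0.0096 -0.1841]
 [ 0.1842 -0.0046  0.9829]
 [ 0.0086 -0.9999 -0.0063]]
```

>>> arm_command:
  moves: [0.03,0.19,0,0,0,0,0.06,0.38,0,0,0,0,0.09,0.57,0,0,0,0,0.12,0.76,0,0,0,0,0.14,0.94,0,0,0,0]

```text
t: 15.98
position: [0.5938, -0.0646, 0.1805]
ee_rot: [0.704, -0.704, -0.066, 0.067]
force: [-0.3, 0.5, -4.4]
gripper_width: 0.0597
```

>>> arm_command:
  moves: [0,0.19,0,0,0,0,0,0.38,0,0,0,0,0,0.57,0,0,0,0,0,0.76,0,0,0,0,0,0.94,0,0,0,0]

```text
t: 16.4
position: [0.5934, 0.0762, 0.1804]
ee_rot: [0.704, -0.704, -0.066, 0.067]
force: [0.5, -0.6, -4.4]
gripper_width: 0.0596
```

>>> arm_command:
  moves: [0,0.19,0,0,0,0,0,0.38,0,0,0,0,0,0.57,0,0,0,0,0,0.76,0,0,0,0,0,0.94,0,0,0,0]

```text
t: 16.82
position: [0.5935, 0.2171, 0.1804]
ee_rot: [-0.704, 0.704, 0.066, -0.067]
force: [-0.1, -0.9, -4.0]
gripper_width: 0.0596
```

```bash
python3 s3.py
```

```text
t 16.82 pos [0.5935 0.2171 0.1804] rot [-0.704  0.704  0.066 -0.067] j [0.33 0.43 1.48 0.   1.23 0.14] F [-0.1 -0.9 -4. ] w 0.0596
[[ 0.9823 -0.0016 -0.1871]
 [ 0.1871 -0.0005  0.9823]
 [-0.0017 -1.     -0.0002]]
```

>>> arm_command:
  moves: [0,0,-0.16,0,0,0,0,0,-0.36,0,0,0,0,0,-0.56,0,0,0,0,0,-0.76,0,0,0,0,0,-0.9,0,0,0]

```text
t: 17.23
position: [0.5922, 0.2151, 0.0427]
ee_rot: [-0.703, 0.704, 0.065, -0.068]
force: [0.0, -0.2, -4.2]
gripper_width: 0.0596
```

>>> arm_command:
  moves: [0,0,-0.04,0,0,0,0,0,-0.08,0,0,0,0,0,-0.11,0,0,0,0,0,-0.13,0,0,0,0,0,-0.14,0,0,0]

```text
t: 17.65
position: [0.5952, 0.2162, 0.0275]
ee_rot: [0.704, -0.704, -0.067, 0.066]
force: [-4.5, -0.8, 12.6]
gripper_width: 0.0593
```

>>> arm_command:
  moves: [0,0,0,0,0,0,0,0,0,0,0,0,0,0,0,0,0,0,0,0,0,0,0,0,0,0,0,0,0,0]
  fingers: 0.6

```text
t: 18.07
position: [0.5947, 0.216, 0.0255]
ee_rot: [0.704, -0.704, -0.067, 0.066]
force: [-0.0, -0.3, 0.5]
gripper_width: 0.0729
```

>>> arm_command:
  moves: [0,0,0.2,0,0,0,0,0,0.4,0,0,0,0,0,0.6,0,0,0,0,0,0.8,0,0,0,0,0,1,0,0,0]

```text
t: 18.48
position: [0.5942, 0.2158, 0.1765]
ee_rot: [0.704, -0.704, -0.066, 0.066]
force: [1.3, -0.5, -0.9]
gripper_width: 0.0727
```

>>> arm_command:
  moves: [0,-0.25,0,0,0,0,0,-0.5,0,0,0,0,0,-0.75,0,0,0,0,0,-1,0,0,0,0,0,-1,0,0,0,0]
  fingers: 0.85

```text
t: 18.9
position: [0.5941, 0.0599, 0.1752]
ee_rot: [-0.703, 0.705, 0.065, -0.065]
force: [0.3, 0.1, 0.0]
gripper_width: 0.0845
```

```bash
python3 meas.py | grep -v "scene"
```

```text
t 18.9 pos [0.5941 0.0599 0.1752] rot [-0.703  0.705  0.065 -0.065] j [ 0.08  0.38  1.57 -0.    1.19 -0.1 ] F [0.3 0.1 0. ] w 0.0845
top jar_1 0.82 px [ 83.5 175.8] A 295 box w [0.5913 0.2957] carton [0.181  0.5495]
top jar_1 0.82 px [ 83.5 175.8] A 295 tab w [0.5921 0.2973] board [0.1351 0.118 ]
top jar_1 0.58 px [323.9 223.7] A 351 box w [ 0.4744 -0.3733] carton [-0.0588 -0.0858]
top jar_1 0.58 px [323.9 223.7] A 351 tab w [ 0.4748 -0.3741] board [ 0.0011 -0.5503]
top jar_1 0.54 px [117.3 176.7] A 199 box w [0.5914 0.2022] carton [0.1636 0.4577]
top jar_1 0.54 px [117.3 176.7] A 199 tab w [0.5922 0.2035] board [0.1328 0.0242]
top caddy_1 0.91 px [293.7 230.3] A 433 box w [ 0.4543 -0.29  ] carton [-0.0631 -0.0002]
top caddy_1 0.91 px [293.7 230.3] A 433 tab w [ 0.4546 -0.2905] board [-0.0171 -0.4662]
top caddy_1 nolid [113.5, 302.4]
top caddy_1 nolid [288.0, 374.9]
```

>>> arm_command:
  moves: [-0.05,-0.25,0,0,0,0,-0.1,-0.5,0,0,0,0,-0.15,-0.75,0,0,0,0,-0.2,-1,0,0,0,0,-0.2,-1,0,0,0,0]

```text
t: 19.62
position: [0.5634, -0.0885, 0.175]
ee_rot: [-0.703, 0.705, 0.065, -0.066]
force: [-0.5, -0.5, -0.7]
gripper_width: 0.0843
```

>>> arm_command:
  moves: [-0.01,-0.25,0,0,0,0,-0.02,-0.5,0,0,0,0,-0.03,-0.66,0,0,0,0,-0.03,-0.66,-0.1,0,0,0,-0.03,-0.66,-0.3,0,0,0]

```text
t: 20.03
position: [0.5632, -0.1843, 0.1329]
ee_rot: [-0.703, 0.705, 0.069, -0.063]
force: [0.3, 0.3, -0.4]
gripper_width: 0.0843
```

```bash
python3 look.py f wrist scene
```

```text
t 20.03 pos [ 0.5632 -0.1843  0.1329] rot [-0.703  0.705  0.069 -0.063] j [-0.34  0.4   1.65  0.    1.08 -0.52] F [ 0.3  0.3 -0.4] w 0.0843
```

View pics/wrist_f.png

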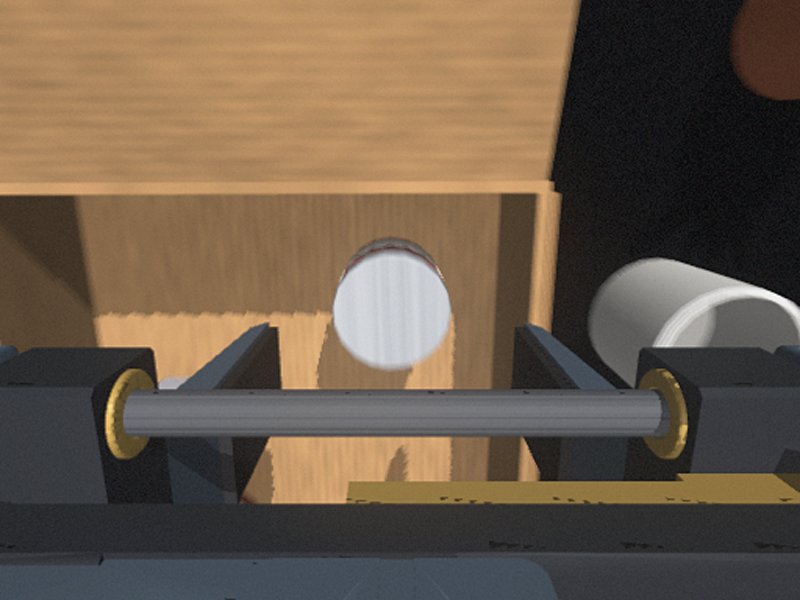

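View pics/scene_f.png

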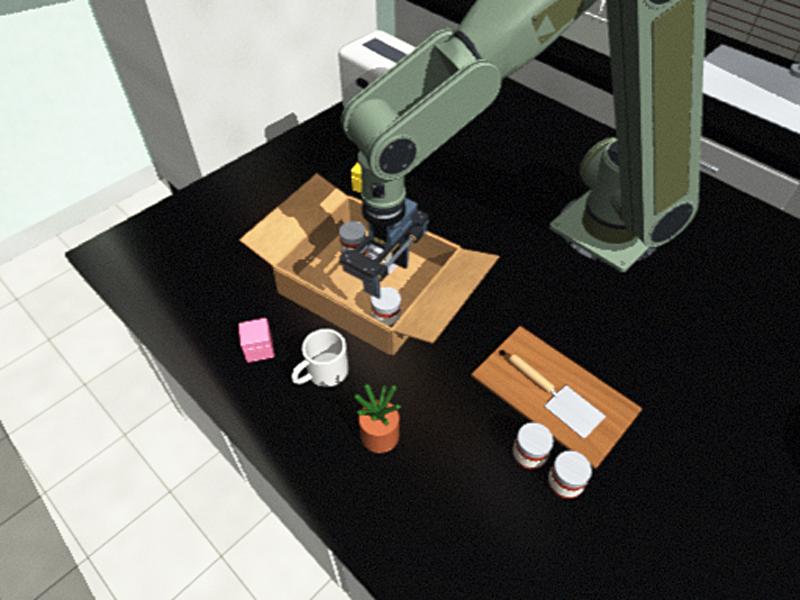

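>>> arm_command:
  moves: [-0.01,0,-0.16,0,0,0,-0.01,0,-0.32,0,0,0,-0.01,0,-0.48,0,0,0,-0.01,0,-0.6,0,0,0,-0.01,0,-0.66,0,0,0]

```text
t: 20.55
position: [0.558, -0.1815, 0.0296]
ee_rot: [0.704, -0.703, -0.066, 0.068]
force: [0.2, -0.2, -0.6]
gripper_width: 0.0842
```

>>> arm_command:
  moves: [0,0,0,0,0,0,0,0,0,0,0,0,0,0,0,0,0,0,0,0,0,0,0,0,0,0,0,0,0,0]
  fingers: -1

```text
t: 20.97
position: [0.5602, -0.1833, 0.0327]
ee_rot: [-0.703, 0.704, 0.068, -0.065]
force: [2.6, 1.1, 3.6]
gripper_width: 0.0599
```

>>> arm_command:
  moves: [0,0,0.25,0,0,0,0,0,0.5,0,0,0,0,0.05,0.75,0,0,0,0,0.2,0.95,0,0,0,0,0.4,1,0,0,0]

```text
t: 21.38
position: [0.5608, -0.1248, 0.1867]
ee_rot: [-0.703, 0.706, 0.069, -0.062]
force: [1.5, 0.9, -3.5]
gripper_width: 0.0596
```

>>> arm_command:
  moves: [0.05,0.2,0,0,0,0,0.1,0.4,0,0,0,0,0.15,0.6,0,0,0,0,0.2,0.8,0,0,0,0,0.25,1,0,0,0,0]

```text
t: 21.8
position: [0.5951, 0.0281, 0.1807]
ee_rot: [-0.704, 0.704, 0.066, -0.067]
force: [0.4, 0.4, -4.3]
gripper_width: 0.0596
```

>>> arm_command:
  moves: [0,0.2,0,0,0,0,0,0.4,0,0,0,0,0,0.6,0,0,0,0,0,0.75,0,0,0,0,0,0.75,0,0,0,0]

```text
t: 22.22
position: [0.5949, 0.1437, 0.1804]
ee_rot: [0.705, -0.703, -0.067, 0.068]
force: [0.1, 0.4, -3.4]
gripper_width: 0.0594
```

```bash
python3 s3.py
```

```text
t 22.22 pos [0.5949 0.1437 0.1804] rot [ 0.705 -0.703 -0.067  0.068] j [0.22 0.4  1.53 0.   1.21 0.02] F [ 0.1  0.4 -3.4] w 0.0594
[[ 0.9817 -0.0015 -0.1907]
 [ 0.1907  0.0024  0.9817]
 [-0.001  -1.      0.0027]]
```

>>> arm_command:
  moves: [0,0,-0.16,0,0,0,0,0,-0.36,0,0,0,0,0,-0.56,0,0,0,0,0,-0.76,0,0,0,0,0,-0.9,0,0,0]

```text
t: 22.63
position: [0.5936, 0.1383, 0.043]
ee_rot: [-0.704, 0.704, 0.065, -0.068]
force: [0.0, -0.6, -3.9]
gripper_width: 0.0595
```

>>> arm_command:
  moves: [0,0,-0.04,0,0,0,0,0,-0.08,0,0,0,0,0,-0.11,0,0,0,0,0,-0.13,0,0,0,0,0,-0.14,0,0,0]

```text
t: 23.05
position: [0.5968, 0.1394, 0.0276]
ee_rot: [0.704, -0.704, -0.067, 0.066]
force: [-5.0, -1.2, 13.1]
gripper_width: 0.0595
```

>>> arm_command:
  moves: [0,0,0,0,0,0,0,0,0,0,0,0,0,0,0,0,0,0,0,0,0,0,0,0,0,0,0,0,0,0]
  fingers: 0.6

```text
t: 23.47
position: [0.5963, 0.1395, 0.0255]
ee_rot: [0.704, -0.704, -0.067, 0.066]
force: [-0.4, -0.8, 0.4]
gripper_width: 0.0732
```

>>> arm_command:
  moves: [0,0,0.2,0,0,0,0,0,0.4,0,0,0,0,0,0.6,0,0,0,0,0,0.8,0,0,0,0,0,1,0,0,0]

```text
t: 23.88
position: [0.5957, 0.1394, 0.1765]
ee_rot: [0.704, -0.704, -0.066, 0.066]
force: [0.8, -0.6, 0.6]
gripper_width: 0.0728
```

>>> arm_command:
  moves: [-0.1,-0.25,0,0,0,0,-0.2,-0.5,0,0,0,0,-0.3,-0.75,0,0,0,0,-0.4,-1,0,0,0,0,-0.4,-1,0,0,0,0]
  fingers: 0.85

```text
t: 24.3
position: [0.5329, -0.0159, 0.1752]
ee_rot: [-0.703, 0.705, 0.064, -0.066]
force: [-0.7, 0.8, 0.3]
gripper_width: 0.0846
```

```bash
python3 meas.py ; python3 look.py g scene top
```

```text
t 24.3 pos [ 0.5329 -0.0159  0.1752] rot [-0.703  0.705  0.064 -0.066] j [-0.05  0.28  1.72 -0.    1.14 -0.23] F [-0.7  0.8  0.3] w 0.0846
top jar_1 0.69 px [ 85.6 175.9] A 376 box w [0.5911 0.2898] carton [0.1797 0.5438]
top jar_1 0.69 px [ 85.6 175.9] A 376 tab w [0.5919 0.2915] board [0.1348 0.1121]
top jar_1 0.58 px [323.8 223.9] A 357 box w [ 0.4738 -0.3731] carton [-0.0594 -0.0855]
top jar_1 0.58 px [323.8 223.9] A 357 tab w [ 0.4742 -0.3739] board [ 0.0004 -0.5501]
top jar_1 0.57 px [112.8 176.3] A 381 box w [0.5921 0.2146] carton [0.1666 0.4697]
top jar_1 0.57 px [112.8 176.3] A 381 tab w [0.5929 0.216 ] board [0.1339 0.0367]
top caddy_1 nolid [290.3, 375.5]
top caddy_1 0.59 px [294.5 230.1] A 385 box w [ 0.4548 -0.2922] carton [-0.0629 -0.0025]
top caddy_1 0.59 px [294.5 230.1] A 385 tab w [ 0.4552 -0.2927] board [-0.0166 -0.4684]
top caddy_1 nolid [113.8, 300.6]
scene jar_1 0.92 px [366.3 299.6] A 415 box w [0.6001 0.2939] carton [0.1893 0.5462]
scene jar_1 0.92 px [366.3 299.6] A 415 tab w [0.5975 0.2935] board [0.1404 0.114 ]
scene jar_1 0.81 px [342.4 281.1] A 391 box w [0.6013 0.2194] carton [0.1766 0.4727]
scene jar_1 0.81 px [342.4 281.1] A 391 tab w [0.5988 0.2185] board [0.1398 0.0391]
scene jar_1 0.75 px [225.2 147. ] A 152 box w [ 0.4782 -0.3709] carton [-0.0547 -0.0841]
scene jar_1 0.75 px [225.2 147. ] A 152 tab w [ 0.475  -0.3748] board [ 0.0012 -0.551 ]
scene jar_1 0.72 px [319.7 263.6] A 362 box w [0.6029 0.1445] carton [0.1641 0.3989]
scene jar_1 0.72 px [319.7 263.6] A 362 tab w [0.6003 0.1432] board [ 0.1394 -0.0363]
scene caddy_1 0.96 px [245.5 155.8] A 168 box w [ 0.459  -0.2907] carton [-0.0586 -0.0018]
scene caddy_1 0.96 px [245.5 155.8] A 168 tab w [ 0.4557 -0.2943] board [-0.0161 -0.47  ]
scene caddy_1 nolid [111.2, 234.8]
t 24.6 pos [ 0.5365 -0.0095  0.1749] rot [ 0.704 -0.704 -0.067  0.067] j [-0.04  0.29  1.71  0.    1.14 -0.23] F [ 0.   0.2 -0.4] w 0.0843
```

View pics/scene_g.png

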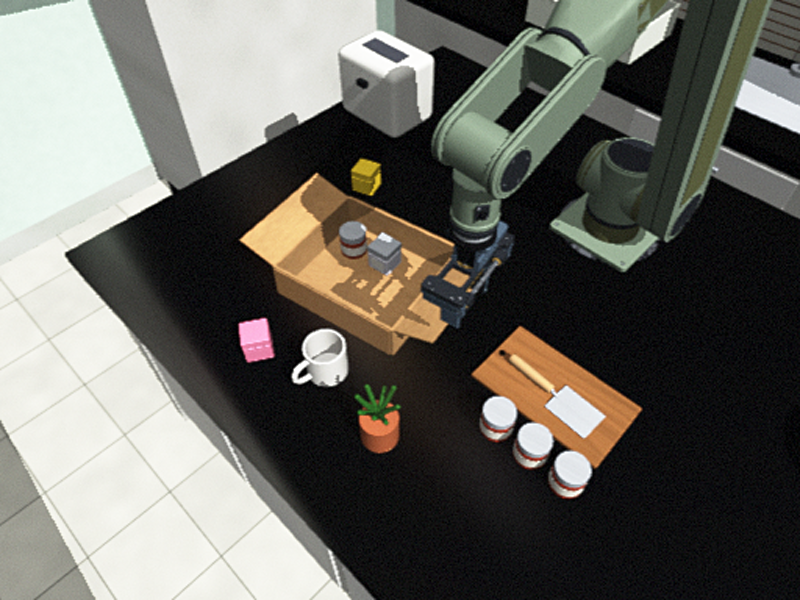

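>>> arm_command:
  moves: [-0.03,-0.25,0,0,0,0,-0.07,-0.5,0,0,0,0,-0.11,-0.75,0,0,0,0,-0.15,-1,0,0,0,0,-0.15,-1,0,0,0,0]

```text
t: 25.12
position: [0.513, -0.1655, 0.1749]
ee_rot: [-0.703, 0.705, 0.065, -0.065]
force: [-0.2, -0.7, 0.3]
gripper_width: 0.0842
```

>>> arm_command:
  moves: [-0.03,-0.25,0,0,0,0,-0.07,-0.5,0,0,0,0,-0.11,-0.75,0,0,0,0,-0.15,-1,0,0,0,0,-0.15,-1,0,0,0,0]

```text
t: 25.53
position: [0.4908, -0.3159, 0.1747]
ee_rot: [-0.703, 0.705, 0.065, -0.065]
force: [0.4, 0.1, 0.7]
gripper_width: 0.0843
```

>>> arm_command:
  moves: [-0.06,-0.2,0,0,0,0,-0.11,-0.43,0,0,0,0,-0.11,-0.43,0,0,0,0,-0.11,-0.43,-0.2,0,0,0,-0.11,-0.43,-0.4,0,0,0]

```text
t: 25.95
position: [0.4763, -0.3755, 0.1159]
ee_rot: [-0.703, 0.705, 0.068, -0.065]
force: [0.5, 0.8, -1.3]
gripper_width: 0.0842
```

```bash
python3 look.py h wrist
```

```text
t 25.95 pos [ 0.4763 -0.3755  0.1159] rot [-0.703  0.705  0.068 -0.065] j [-0.69  0.44  1.64  0.    1.06 -0.88] F [ 0.5  0.8 -1.3] w 0.0842
```

View pics/wrist_h.png

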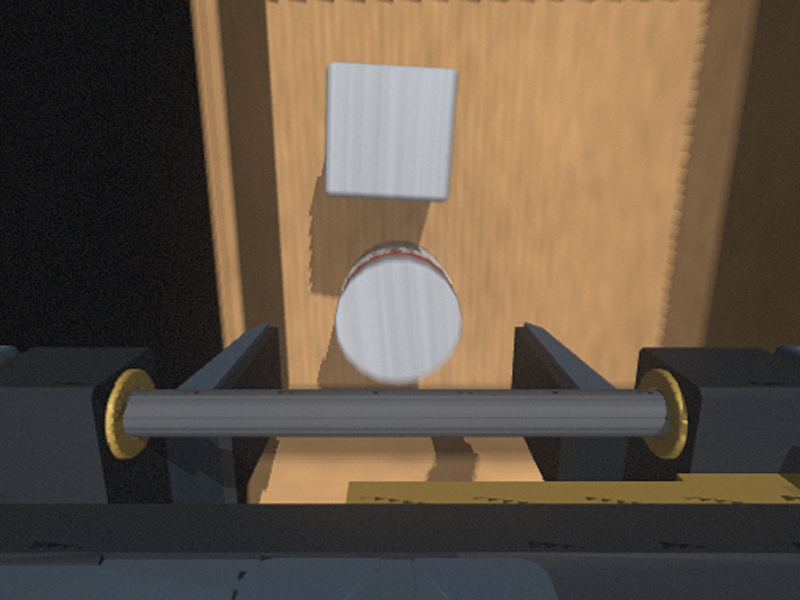

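>>> arm_command:
  moves: [0,0,-0.16,0,0,0,0,0,-0.32,0,0,0,0,0,-0.48,0,0,0,0,0,-0.56,0,0,0,0,0,-0.56,0,0,0]

```text
t: 26.42
position: [0.4735, -0.3725, 0.0283]
ee_rot: [0.706, -0.702, -0.065, 0.068]
force: [0.3, 0.7, -0.4]
gripper_width: 0.0848
```

>>> arm_command:
  moves: [0,0,0,0,0,0,0,0,0,0,0,0,0,0,0,0,0,0,0,0,0,0,0,0,0,0,0,0,0,0]
  fingers: -1

```text
t: 26.83
position: [0.4758, -0.3756, 0.0325]
ee_rot: [-0.703, 0.705, 0.067, -0.065]
force: [2.4, 1.4, 3.7]
gripper_width: 0.0598
```

>>> arm_command:
  moves: [0,0,0.25,0,0,0,0,0,0.5,0,0,0,0,0.05,0.75,0,0,0,0,0.2,0.95,0,0,0,0,0.4,1,0,0,0]

```text
t: 27.25
position: [0.4763, -0.3177, 0.1863]
ee_rot: [-0.701, 0.707, 0.068, -0.063]
force: [1.4, -0.5, -2.8]
gripper_width: 0.0599
```

>>> arm_command:
  moves: [0.08,0.19,0,0,0,0,0.16,0.38,0,0,0,0,0.24,0.57,0,0,0,0,0.32,0.76,0,0,0,0,0.41,0.95,0,0,0,0]

```text
t: 27.67
position: [0.5349, -0.1711, 0.1805]
ee_rot: [0.704, -0.704, -0.065, 0.067]
force: [1.1, 0.1, -3.7]
gripper_width: 0.0592
```

>>> arm_command:
  moves: [0.08,0.19,0,0,0,0,0.16,0.38,0,0,0,0,0.24,0.57,0,0,0,0,0.32,0.76,0,0,0,0,0.41,0.95,0,0,0,0]

```text
t: 28.08
position: [0.5965, -0.0288, 0.1803]
ee_rot: [0.704, -0.704, -0.065, 0.067]
force: [-0.5, -1.6, -4.5]
gripper_width: 0.0593
```

```bash
python3 s3.py
```

```text
t 28.08 pos [ 0.5965 -0.0288  0.1803] rot [ 0.704 -0.704 -0.065  0.067] j [-0.07  0.38  1.56 -0.    1.2  -0.26] F [-0.5 -1.6 -4.5] w 0.0593
[[ 0.9824 -0.0026 -0.1869]
 [ 0.1869 -0.0002  0.9824]
 [-0.0026 -1.      0.0003]]
```

>>> arm_command:
  moves: [0,0.2,0,0,0,0,0,0.4,0,0,0,0,0,0.63,0,0,0,0,0,0.63,0,0,0,0,0,0.63,-0.1,0,0,0]

```text
t: 28.5
position: [0.5985, 0.0664, 0.1679]
ee_rot: [-0.704, 0.704, 0.069, -0.066]
force: [0.1, -1.4, -3.3]
gripper_width: 0.0597
```

>>> arm_command:
  moves: [0,0,-0.16,0,0,0,0,0,-0.36,0,0,0,0,0,-0.56,0,0,0,0,0,-0.72,0,0,0,0,0,-0.8,0,0,0]

```text
t: 28.92
position: [0.5941, 0.0637, 0.0419]
ee_rot: [-0.704, 0.704, 0.064, -0.069]
force: [0.0, 0.3, -4.1]
gripper_width: 0.0594
```

>>> arm_command:
  moves: [0,0,-0.04,0,0,0,0,0,-0.08,0,0,0,0,0,-0.11,0,0,0,0,0,-0.13,0,0,0,0,0,-0.14,0,0,0]

```text
t: 29.33
position: [0.5977, 0.0644, 0.0274]
ee_rot: [-0.704, 0.704, 0.067, -0.066]
force: [-6.5, -0.5, 15.7]
gripper_width: 0.0599
```

>>> arm_command:
  moves: [0,0,0,0,0,0,0,0,0,0,0,0,0,0,0,0,0,0,0,0,0,0,0,0,0,0,0,0,0,0]
  fingers: 0.6

```text
t: 29.75
position: [0.5977, 0.0644, 0.0253]
ee_rot: [-0.704, 0.704, 0.067, -0.066]
force: [-0.2, 0.3, -0.4]
gripper_width: 0.0729
```

>>> arm_command:
  moves: [0,0,0.2,0,0,0,0,0,0.4,0,0,0,0,0,0.6,0,0,0,0,0,0.8,0,0,0,0,0,1,0,0,0]

```text
t: 30.17
position: [0.5972, 0.0644, 0.1764]
ee_rot: [-0.704, 0.704, 0.066, -0.066]
force: [-0.2, -0.1, -0.1]
gripper_width: 0.0727
```

>>> arm_command:
  moves: [-0.13,-0.2,0,0,0,0,-0.26,-0.4,0,0,0,0,-0.4,-0.6,0,0,0,0,-0.5,-0.8,0,0,0,0,-0.6,-1,0,0,0,0]
  fingers: 0.85

```text
t: 30.58
position: [0.5062, -0.0867, 0.1752]
ee_rot: [-0.704, 0.704, 0.067, -0.067]
force: [-0.1, 0.3, -0.7]
gripper_width: 0.0843
```

```bash
python3 meas.py ; python3 look.py i scene
```

```text
t 30.58 pos [ 0.5062 -0.0867  0.1752] rot [-0.704  0.704  0.067 -0.067] j [-0.19  0.25  1.76 -0.    1.12 -0.38] F [-0.1  0.3 -0.7] w 0.0843
top jar_1 0.97 px [ 85.6 175.9] A 376 box w [0.5911 0.2898] carton [0.1797 0.5438]
top jar_1 0.97 px [ 85.6 175.9] A 376 tab w [0.5919 0.2915] board [0.1348 0.1121]
top jar_1 0.76 px [140.3 176.4] A 377 box w [0.5936 0.1384] carton [0.1539 0.3946]
top jar_1 0.76 px [140.3 176.4] A 377 tab w [0.5944 0.1395] board [ 0.1335 -0.0398]
top caddy_1 nolid [289.4, 376.9]
top caddy_1 nolid [114.2, 302.5]
top caddy_1 0.59 px [293.7 229.9] A 396 box w [ 0.4554 -0.2901] carton [-0.062  -0.0005]
top caddy_1 0.59 px [293.7 229.9] A 396 tab w [ 0.4557 -0.2906] board [-0.0159 -0.4664]
scene jar_1 0.92 px [366.4 299.6] A 422 box w [0.5998 0.2941] carton [0.189  0.5464]
scene jar_1 0.92 px [366.4 299.6] A 422 tab w [0.5972 0.2936] board [0.1401 0.1142]
scene jar_1 0.75 px [299.2 247.5] A 336 box w [0.6034 0.0718] carton [0.1511 0.3273]
scene jar_1 0.75 px [299.2 247.5] A 336 tab w [0.6009 0.0702] board [ 0.1382 -0.1093]
scene jar_1 0.73 px [342.3 280.9] A 394 box w [0.6011 0.2191] carton [0.1763 0.4725]
scene jar_1 0.73 px [342.3 280.9] A 394 tab w [0.5985 0.2182] board [0.1395 0.0388]
scene jar_1 0.56 px [319.7 263.6] A 362 box w [0.6029 0.1445] carton [0.1641 0.3989]
scene jar_1 0.56 px [319.7 263.6] A 362 tab w [0.6003 0.1432] board [ 0.1394 -0.0363]
scene caddy_1 nolid [218.8, 160.9]
scene caddy_1 nolid [112.0, 234.1]
scene caddy_1 0.63 px [246. 162.] A 308 box w [ 0.4777 -0.2691] carton [-0.0361  0.0159]
scene caddy_1 0.63 px [246. 162.] A 308 tab w [ 0.4745 -0.2725] board [ 0.0033 -0.4488]
t 30.88 pos [ 0.508  -0.0849  0.175 ] rot [ 0.704 -0.704 -0.067  0.066] j [-0.19  0.25  1.76  0.    1.13 -0.38] F [ 0.6 -0.  -0.5] w 0.0841
```

View pics/scene_i.png

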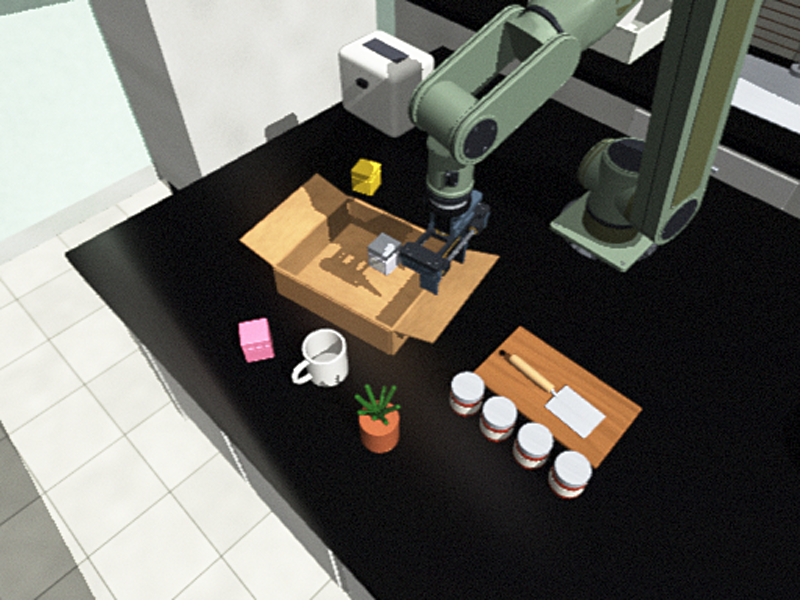

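>>> arm_command:
  moves: [-0.05,-0.25,0,0,0,0,-0.1,-0.5,0,0,0,0,-0.15,-0.75,0,0,0,0,-0.2,-1,0,0,0,0,-0.2,-1,0,0,0,0]

```text
t: 31.35
position: [0.4774, -0.2404, 0.1748]
ee_rot: [-0.703, 0.705, 0.065, -0.065]
force: [0.6, -0.4, -0.7]
gripper_width: 0.0843
```

>>> arm_command:
  moves: [-0.08,-0.18,0,0,0,0,-0.15,-0.37,0,0,0,0,-0.15,-0.37,0,0,0,0,-0.15,-0.37,-0.2,0,0,0,-0.15,-0.37,-0.4,0,0,0]

```text
t: 31.77
position: [0.4571, -0.2913, 0.1158]
ee_rot: [-0.703, 0.705, 0.068, -0.065]
force: [-0.1, -0.0, -0.6]
gripper_width: 0.0845
```

```bash
python3 look.py j wrist
```

```text
t 31.77 pos [ 0.4571 -0.2913  0.1158] rot [-0.703  0.705  0.068 -0.065] j [-0.59  0.35  1.79  0.    1.   -0.78] F [-0.1 -0.  -0.6] w 0.0845
```

View pics/wrist_j.png

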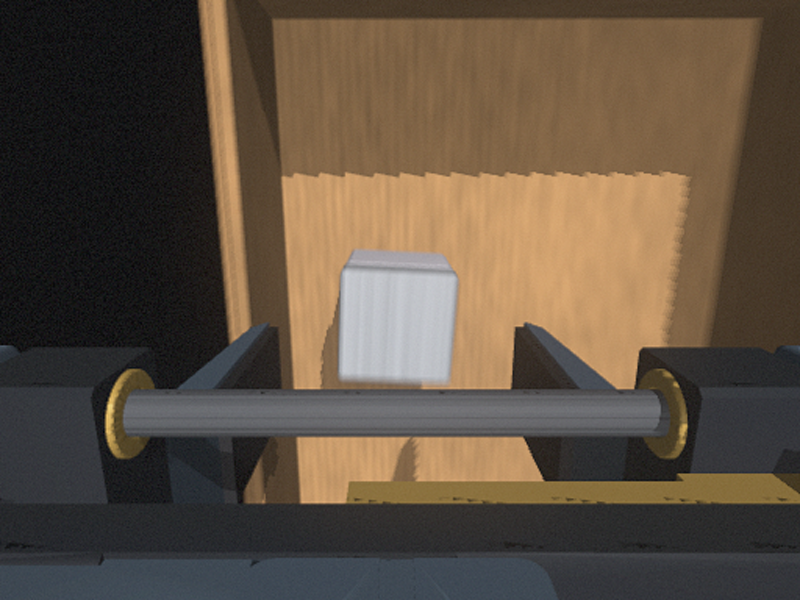

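>>> arm_command:
  moves: [0,0,-0.16,0,0,0,0,0,-0.32,0,0,0,0,0,-0.48,0,0,0,0,0,-0.56,0,0,0,0,0,-0.56,0,0,0]

```text
t: 32.23
position: [0.4541, -0.2888, 0.0286]
ee_rot: [0.705, -0.702, -0.065, 0.069]
force: [-0.8, 0.7, -0.3]
gripper_width: 0.0843
```

>>> arm_command:
  moves: [0,0,0,0,0,0,0,0,0,0,0,0,0,0,0,0,0,0,0,0,0,0,0,0,0,0,0,0,0,0]
  fingers: -1

```text
t: 32.65
position: [0.4559, -0.2913, 0.0321]
ee_rot: [-0.704, 0.704, 0.067, -0.065]
force: [1.4, 1.2, 3.8]
gripper_width: 0.0543
```

>>> arm_command:
  moves: [0,0,0.25,0,0,0,0,0,0.5,0,0,0,0,0.05,0.75,0,0,0,0,0.2,0.95,0,0,0,0,0.4,1,0,0,0]

```text
t: 33.07
position: [0.4573, -0.2333, 0.1863]
ee_rot: [-0.702, 0.706, 0.069, -0.062]
force: [0.7, -0.8, -2.4]
gripper_width: 0.0544
```

>>> arm_command:
  moves: [0,0.2,0,0,0,0,0,0.4,0,0,0,0,0,0.6,0,0,0,0,0,0.8,0,0,0,0,0,1,0,0,0,0]

```text
t: 33.48
position: [0.454, -0.0797, 0.1809]
ee_rot: [0.704, -0.704, -0.066, 0.066]
force: [0.9, 0.5, -2.7]
gripper_width: 0.0545
```

>>> arm_command:
  moves: [0,0.2,0,0,0,0,0,0.4,0,0,0,0,0,0.6,0,0,0,0,0,0.8,0,0,0,0,0,1,0,0,0,0]

```text
t: 33.9
position: [0.454, 0.0701, 0.1809]
ee_rot: [-0.704, 0.704, 0.066, -0.067]
force: [0.4, -0.2, -2.0]
gripper_width: 0.0543
```

>>> arm_command:
  moves: [0,0.2,0,0,0,0,0,0.4,0,0,0,0,0,0.6,0,0,0,0,0,0.8,0,0,0,0,0,1,0,0,0,0]

```text
t: 34.32
position: [0.4541, 0.22, 0.1808]
ee_rot: [-0.704, 0.704, 0.066, -0.067]
force: [0.8, 0.2, -3.0]
gripper_width: 0.0546
```

>>> arm_command:
  moves: [0,0.2,0,0,0,0,0,0.4,0,0,0,0,0,0.6,0,0,0,0,0,0.8,0,0,0,0,0,1,0,0,0,0]

```text
t: 34.73
position: [0.4542, 0.3699, 0.1806]
ee_rot: [-0.704, 0.704, 0.066, -0.067]
force: [-0.7, -0.1, -3.2]
gripper_width: 0.0546
```

```bash
python3 look.py k scene
```

```text
t 34.73 pos [0.4542 0.3699 0.1806] rot [-0.704  0.704  0.066 -0.067] j [ 0.66  0.36  1.59 -0.    1.19  0.48] F [-0.7 -0.1 -3.2] w 0.0546
```

View pics/scene_k.png

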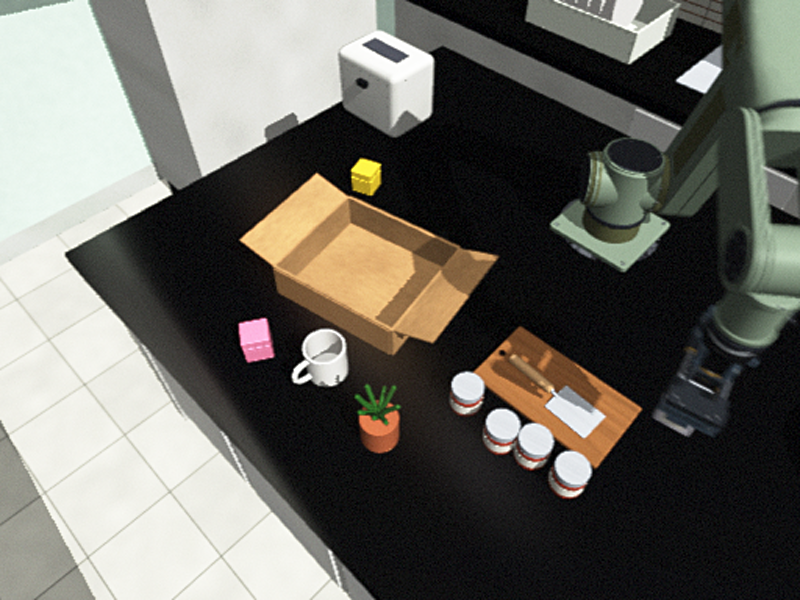

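>>> arm_command:
  moves: [0,0,-0.16,0,0,0,0,0,-0.36,0,0,0,0,0,-0.56,0,0,0,0,0,-0.76,0,0,0,0,0,-0.9,0,0,0]

```text
t: 35.2
position: [0.4533, 0.3674, 0.0431]
ee_rot: [-0.703, 0.705, 0.065, -0.068]
force: [-1.0, -0.3, -3.2]
gripper_width: 0.0548
```

>>> arm_command:
  moves: [0,0,-0.04,0,0,0,0,0,-0.08,0,0,0,0,0,-0.11,0,0,0,0,0,-0.13,0,0,0,0,0,-0.14,0,0,0]

```text
t: 35.62
position: [0.4557, 0.3695, 0.0271]
ee_rot: [0.704, -0.704, -0.067, 0.066]
force: [-3.0, -2.0, 12.9]
gripper_width: 0.0547
```

>>> arm_command:
  moves: [0,0,0,0,0,0,0,0,0,0,0,0,0,0,0,0,0,0,0,0,0,0,0,0,0,0,0,0,0,0]
  fingers: 0.6

```text
t: 36.03
position: [0.4551, 0.3691, 0.0254]
ee_rot: [0.704, -0.704, -0.067, 0.066]
force: [0.8, -0.8, 0.1]
gripper_width: 0.0729
```

>>> arm_command:
  moves: [0,0,0.2,0,0,0,0,0,0.4,0,0,0,0,0,0.6,0,0,0,0,0,0.8,0,0,0,0,0,1,0,0,0]

```text
t: 36.45
position: [0.4547, 0.3688, 0.1765]
ee_rot: [-0.704, 0.704, 0.066, -0.066]
force: [-0.1, -0.3, 0.2]
gripper_width: 0.0731
```

>>> arm_command:
  moves: [0.1,-0.22,0,0,0,0,0.1,-0.45,0,0,0,0,0.1,-0.67,0,0,0,0,0.1,-0.9,0,0,0,0,0.1,-1,0,0,0,0]

```text
t: 36.87
position: [0.4692, 0.2155, 0.175]
ee_rot: [-0.703, 0.705, 0.066, -0.066]
force: [-0.2, 0.6, 0.1]
gripper_width: 0.0724
```

```bash
python3 meas.py |grep tab; python3 look.py l scene top
```

```text
top jar_1 0.87 px [113.3 176.1] A 411 tab w [0.5935 0.2146] board [0.1344 0.0353]
top jar_1 0.81 px [133.5 170.9] A 375 tab w [0.6095 0.1592] board [ 0.149  -0.0205]
top jar_1 0.64 px [166.6 177. ] A 372 tab w [0.5948 0.0663] board [ 0.132 -0.113]
top jar_1 0.48 px [ 85.5 170.6] A 154 tab w [0.607  0.2929] board [0.1499 0.1132]
top caddy_1 0.55 px [ 50.7 229.4] A 167 tab w [0.4411 0.3759] board [-0.0139  0.2003]
scene jar_1 0.97 px [366.3 299.6] A 419 tab w [0.5973 0.2935] board [0.1402 0.114 ]
scene jar_1 0.84 px [299.2 247.5] A 338 tab w [0.601  0.0702] board [ 0.1383 -0.1093]
scene jar_1 0.82 px [321.8 271.9] A 375 tab w [0.6157 0.1629] board [ 0.1553 -0.017 ]
scene jar_1 0.61 px [342.3 281.3] A 405 tab w [0.5994 0.2189] board [0.1404 0.0394]
scene caddy_1 0.81 px [170. 217.] A 1 tab w [ 0.7917 -0.2745] board [ 0.3204 -0.4586]
scene caddy_1 0.79 px [418.1 287.5] A 600 tab w [0.4746 0.3711] board [0.0195 0.1947]
t 37.17 pos [0.4701 0.2199 0.175 ] rot [ 0.704 -0.704 -0.067  0.067] j [0.42 0.26 1.75 0.   1.13 0.23] F [ 0.3 -0.4  0.2] w 0.073
```

View pics/scene_l.png

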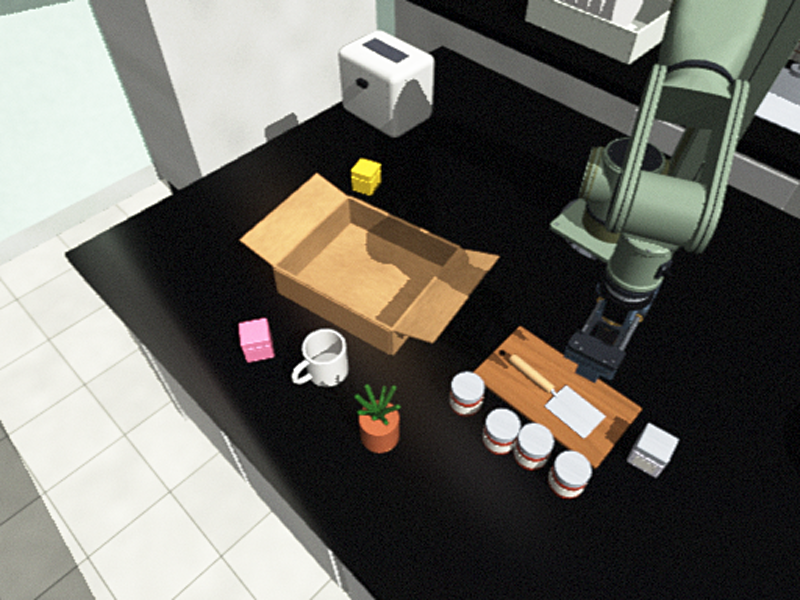

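View pics/top_l.png

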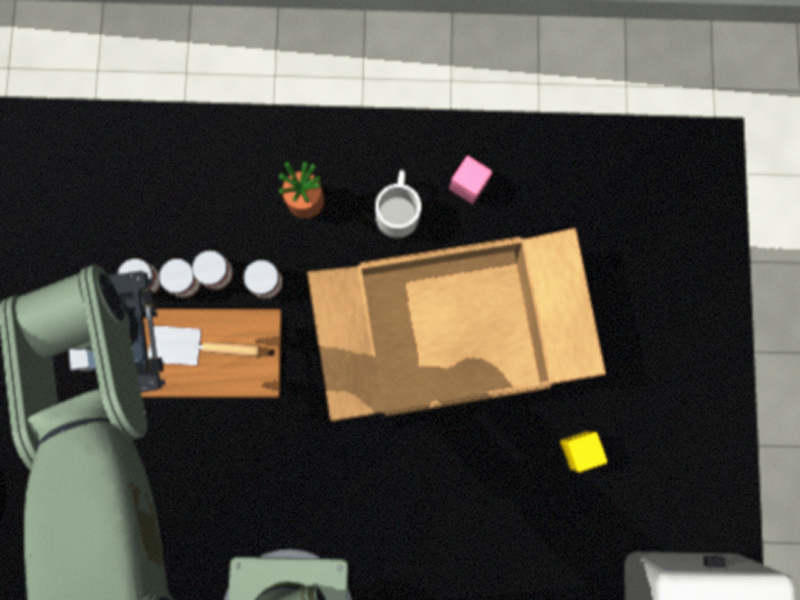

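>>> arm_command:
  moves: [0.2,-0.1,0,0,0,0,0.42,-0.2,0,0,0,0,0.65,-0.3,0,0,0,0,0.85,-0.4,0,0,0,0,0.93,-0.41,0,0,0,0]
  fingers: 0.85

```text
t: 37.68
position: [0.6133, 0.1559, 0.1743]
ee_rot: [-0.704, 0.704, 0.067, -0.065]
force: [1.0, -0.1, 1.1]
gripper_width: 0.0843
```

>>> arm_command:
  moves: [0,0,-0.05,0,0,0,0,0,-0.15,0,0,0,0,0,-0.25,0,0,0,0,0,-0.35,0,0,0,0,0,-0.4,0,0,0]

```text
t: 38.1
position: [0.6068, 0.1583, 0.1124]
ee_rot: [-0.704, 0.704, 0.065, -0.069]
force: [-0.5, 0.4, -0.8]
gripper_width: 0.0844
```

```bash
python3 look.py m wrist scene
```

```text
t 38.1 pos [0.6068 0.1583 0.1124] rot [-0.704  0.704  0.065 -0.069] j [0.24 0.48 1.58 0.   1.09 0.05] F [-0.5  0.4 -0.8] w 0.0844
```

View pics/wrist_m.png

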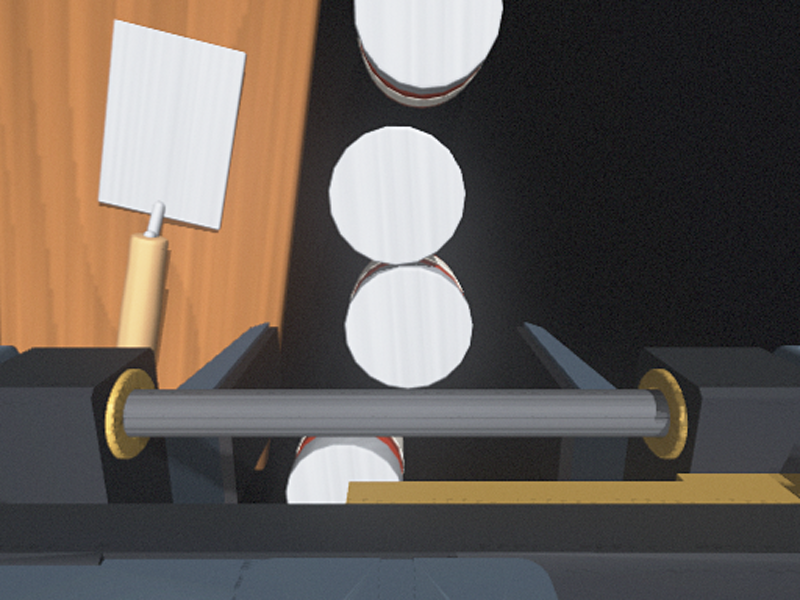

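View pics/scene_m.png

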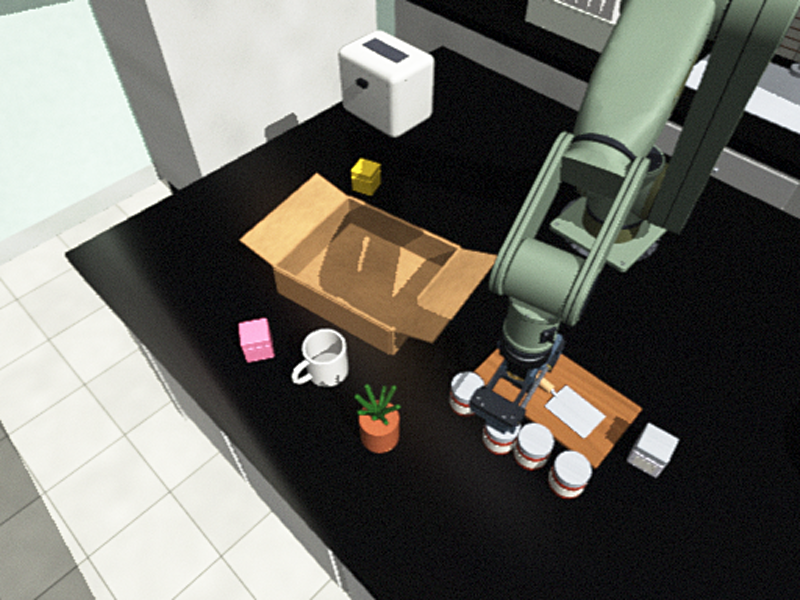

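>>> arm_command:
  moves: [0.02,0,-0.16,0,0,0,0.02,0,-0.32,0,0,0,0.02,0,-0.48,0,0,0,0.02,0,-0.58,0,0,0,0.02,0,-0.58,0,0,0]

```text
t: 38.62
position: [0.61, 0.1575, 0.0254]
ee_rot: [-0.704, 0.704, 0.065, -0.069]
force: [-0.0, 0.3, -0.7]
gripper_width: 0.0843
```

>>> arm_command:
  moves: [0,0,0,0,0,0,0,0,0,0,0,0,0,0,0,0,0,0,0,0,0,0,0,0,0,0,0,0,0,0]
  fingers: -1

```text
t: 39.03
position: [0.6129, 0.1576, 0.0296]
ee_rot: [0.704, -0.704, -0.067, 0.066]
force: [-1.6, 0.1, 5.7]
gripper_width: 0.0597
```

>>> arm_command:
  moves: [0,0,0.02,0,0,0,0,-0.01,0.04,0,0,0,-0.03,-0.05,0.06,0,0,0,-0.06,-0.1,0.06,0,0,0,-0.09,-0.13,0.06,0,0,0]

```text
t: 39.45
position: [0.5979, 0.1366, 0.0368]
ee_rot: [-0.704, 0.704, 0.066, -0.067]
force: [-0.4, 0.2, -4.8]
gripper_width: 0.0597
```

>>> arm_command:
  moves: [0,0,0,0,0,0,0,0,0,0,0,0,0,0,-0.02,0,0,0,0,0,-0.04,0,0,0,0,0,-0.06,0,0,0]

```text
t: 39.87
position: [0.5991, 0.1381, 0.0294]
ee_rot: [0.704, -0.704, -0.067, 0.066]
force: [-8.6, -2.1, 25.6]
gripper_width: 0.0599
```

```bash
python3 s3.py
```

```text
t 39.87 pos [0.5991 0.1381 0.0294] rot [ 0.704 -0.704 -0.067  0.066] j [ 0.21  0.54  1.71 -0.    0.89  0.02] F [-8.6 -2.1 25.6] w 0.0599
[[ 0.9823  0.0003 -0.1874]
 [ 0.1874  0.0001  0.9823]
 [ 0.0003 -1.     -0.    ]]
```

>>> arm_command:
  moves: [0,0,0.01,0,0,0,0,0,0.01,0,0,0,0,0,0.01,0,0,0,0,0,0.01,0,0,0,0,0,0.01,0,0,0]
  fingers: 0.6

```text
t: 40.28
position: [0.599, 0.138, 0.0294]
ee_rot: [0.704, -0.704, -0.067, 0.066]
force: [-0.4, 0.3, 0.3]
gripper_width: 0.0731
```

>>> arm_command:
  moves: [0,0,0.1,0,0,0,0,0,0.3,0,0,0,0,0,0.5,0,0,0,0,0,0.75,0,0,0,0,0,1,0,0,0]

```text
t: 40.7
position: [0.5983, 0.1378, 0.1804]
ee_rot: [-0.704, 0.704, 0.066, -0.067]
force: [0.9, 1.1, 0.4]
gripper_width: 0.0731
```

>>> arm_command:
  moves: [-0.14,-0.2,0,0,0,0,-0.28,-0.4,0,0,0,0,-0.42,-0.6,0,0,0,0,-0.56,-0.8,0,0,0,0,-0.7,-1,0,0,0,0]

```text
t: 41.12
position: [0.4927, -0.0131, 0.1795]
ee_rot: [-0.704, 0.704, 0.067, -0.067]
force: [-0.6, -0.5, -0.8]
gripper_width: 0.0729
```

>>> arm_command:
  moves: [-0.1,-0.2,0,0,0,0,-0.2,-0.4,0,0,0,0,-0.3,-0.6,0,0,0,0,-0.4,-0.8,0,0,0,0,-0.5,-1,0,0,0,0]

```text
t: 41.53
position: [0.4179, -0.1633, 0.1796]
ee_rot: [-0.704, 0.704, 0.067, -0.066]
force: [0.0, -0.5, -0.1]
gripper_width: 0.0728
```

>>> arm_command:
  moves: [0,0,0,0,0,0,0,0,0,0,0,0,0,0,0,0,0,0,0,0,0,0,0,0,0,0,0,0,0,0]

```text
t: 41.95
position: [0.4194, -0.1611, 0.1794]
ee_rot: [0.704, -0.704, -0.067, 0.067]
force: [-0.2, 0.2, 0.2]
gripper_width: 0.0731
```

```bash
python3 meas.py |grep tab; python3 look.py n scene top
```

```text
top jar_1 0.84 px [112.4 176.2] A 376 tab w [0.5932 0.217 ] board [0.1342 0.0377]
top jar_1 0.83 px [140.3 175.7] A 375 tab w [0.5965 0.1397] board [ 0.1355 -0.0397]
top jar_1 0.72 px [ 85.6 175.9] A 376 tab w [0.5919 0.2915] board [0.1348 0.1121]
top jar_1 0.61 px [166.6 177. ] A 372 tab w [0.5948 0.0663] board [ 0.132 -0.113]
top caddy_1 0.75 px [ 54.  224.9] A 411 tab w [0.4537 0.368 ] board [-0.0015  0.1921]
top caddy_1 0.54 px [111.5 220.7] A 757 tab w [0.4689 0.2117] board [0.0098 0.0355]
scene jar_1 0.96 px [319.4 264. ] A 362 tab w [0.6019 0.1434] board [ 0.1411 -0.0362]
scene jar_1 0.79 px [299.2 247.5] A 336 tab w [0.6009 0.0701] board [ 0.1382 -0.1094]
scene jar_1 0.62 px [342.7 281.4] A 392 tab w [0.599  0.2199] board [0.14   0.0404]
scene jar_1 0.58 px [366.4 299.5] A 422 tab w [0.5971 0.2935] board [0.14   0.1141]
scene caddy_1 0.71 px [418.  287.5] A 597 tab w [0.4749 0.371 ] board [0.0198 0.1946]
t 42.25 pos [ 0.4191 -0.1618  0.1794] rot [ 0.704 -0.704 -0.067  0.067] j [-0.39  0.15  1.89  0.    1.1  -0.58] F [ 0.6  0.1 -0.1] w 0.0732
```

View pics/scene_n.png

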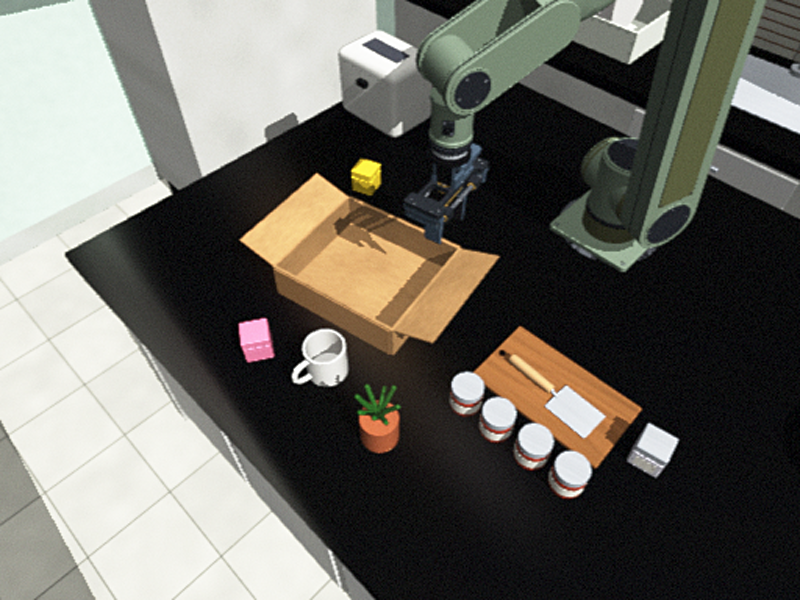

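View pics/top_n.png

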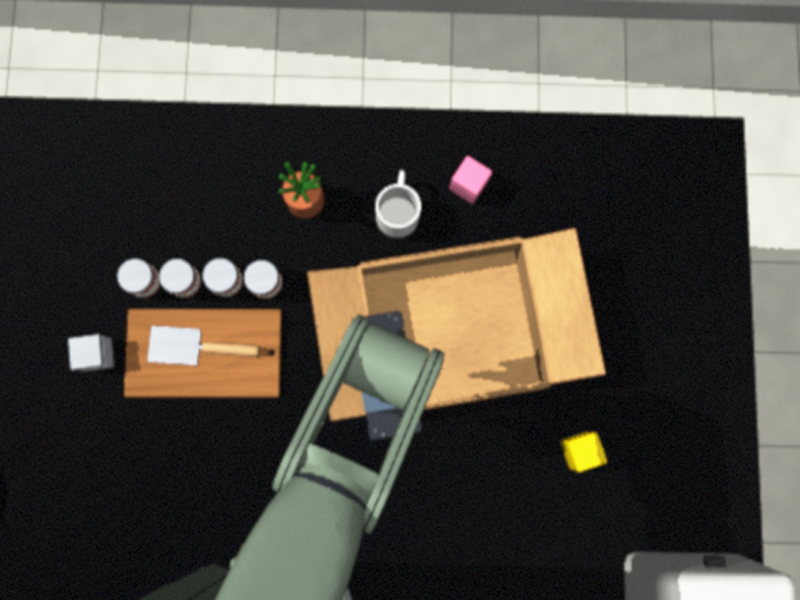

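```bash
python3 -c "
from rig import ctrl
print(ctrl.sign_off())"
```

```text
the job is handed in; nothing more can be done
None
```

The job is handed in at about 42 s of the 208 s. I folded both carton flaps fully outwards before taking anything out. The carton held four jars and one caddy. I set the jars on the counter along the board's far edge and the caddy off its left edge.

While I was moving the caddy, one placed jar had been knocked against its neighbour. I picked it up again and put it back in line.

My last checks, from the top camera:

| Check | Measured | Required |
|---|---|---|
| Jars, board x | 132–136 mm | 110–160 mm |
| Jars, board y | −113, −40, 38 and 112 mm | within ±140 mm |
| Distance between neighbouring jars | 73–77 mm | over 63 mm |
| Caddy, board (x, y) | (−2, 192) mm | x within ±85 mm, y 167–220 mm |

- **By eye:** everything stood upright, the flaps were still open, the carton was empty and the arm was clear. The mug, plant, spatula and the pink and yellow look-alikes looked unmoved. I did not measure the final flap angles or how far those things had moved.
- **Disagreement:** the side camera put the jars 5–8 mm further out and the caddy about 20 mm further in x. I put this down to the visible sides being counted as part of the lids. Those readings are within the limits too.

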